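# Lock a votive holder into the ledge rail and set the candle in it

## Robot

A 6-joint arm with a two-finger parallel gripper is mounted at the origin on the work surface. World frame = base frame: x ahead of the robot, y to its left, z up, the work surface at z = 0. Lengths are in mm, angles in rad, forces in N, time in s.
With the tool pointing down it reaches from about 275 to 750 mm from the base axis. Payload 10.2 kg.
Tool frame: the origin (TCP) lies between the finger pads; the fingertips stand 17 mm ahead of it and the grasp point (between the pads) lies 2 mm behind it; y points along the fingers, x is the direction in which the jaws open and shut, and the axes are right-handed (so a half turn about y gives the same grasp; the last joint's range is limited). The gripper opens to 85 mm and grips with 20 to 120 N. Pads are 22 mm wide; open, the fingers measure 114 mm over their backs; the gripper's body (76 mm by 85 mm) begins 54 mm behind the grasp point. The pads swing forward as they close: fully open they stand 13 mm farther back than shut.
Start: joints at [-1.4, 0.313, 1.498, -0, 1.331, -0.223], TCP at [201.431, -484.827, 248.294] pointing down, gripper open.
Joint ranges: [-2.94, 2.94], [-0.97, 2.17], [0.19, 2.56], [-1.23, 4.37], [0.02, 3.11], [-2.88, 2.88]. Speed limits (rad/s): [2.39, 2.39, 3.01, 3.14, 3.14, 3.14].

## Interface

Orientations are given as a unit quaternion [w, x, y, z].
In Python, from rig import ctrl gives the robot as it stands.
- The arm moves only by the tool jog_arm, never from a script. Its argument "targets" is a list of rows, each an object with "offset": the shift along the tool's x, y, z in m, a list of three; "yaw": the turn about the tool's y in rad. In form: [{"offset": [dx, dy, dz], "yaw": yaw}, ...]. A call has 1 to 12 rows; each row is the pose to reach, as a shift and turn from the pose measured when the call began, along the tool's axes at that moment; what a row does not reach only later rows make up. A row lasts 1/12 s, in which the tool goes at most 41.7 mm and 7.16 degrees, less where a joint would pass 70% of its speed; a pose out of reach is approached as far as the arm can. A call with a gripper value outside its range is refused whole. "fingers" is the finger opening in m, from 0 to 0.0854, set as the call begins (left out, the last holds). The fingers move at their own pace and stop on an object; "grip_force" is the grip in N (left out, the last holds). Time passes only in rows, so rows that repeat a pose let the fingers close. It gives the time, the measured TCP pose, the force and the opening at its end, in the units of the state.
- ctrl.sense(): the state, without advancing time (a new reading comes with each control period).
- ctrl.capture(name): name is "side" or "top"; returns a dict with "img" (420x560x3 uint8, red, green, blue), "intrinsics" (3x3 intrinsics, pixels), "k1" (the pictures are not rectified: a ray, as slopes to the right and down, at radius r is drawn at 1 + k1 r^2 times it, then the intrinsics apply), "T" (4x4, takes a point from camera to world coordinates). Camera axes: x right, y up, looking along -z (the intrinsics and any distortion apply to the point x, -y, -z); pixel columns grow to the right and rows downward; lengths in mm; the calibration is good to about 2 mm. A picture is of the moment at which its call begins. There is no depth.
- ctrl.finish_job(): hands the job in, once; it reports no verdict.
Trained networks look in the newest picture that a camera, given by its name, has taken for a name from the list of things; names that differ only in an ending like _2 or _b are one class to them, and where a whole thing is asked for, a point or a joint stands for the part that bears it (a point fixed in the world has none). Each returns a list of dicts, best first, with "score" (0 to 1); they miss things now and then, are a little off and sometimes report something else, mostly with a low value. They report only what shows in the picture. A call takes as long as a camera call. They do not tell look-alikes from the thing itself.
- ctrl.boxes_of(camera, target): "box" ([left, top, right, bottom] in pixels, round what is visible of it).
- ctrl.regions_of(camera, target): "region" (420x560 bool, what is visible of it) and "box" ([left, top, right, bottom] in pixels, round what is visible of it).
The state is a dict: "time_s": time; "joints": joint angles; "dq": joint speeds; "tau": joint torques, N m; "eef_pos": TCP position; "ee_rot": TCP orientation; "force": force on the tool from outside, world axes, zero at the start; "wrist_torque": the same for the moment, N m; "grip_width": opening from 0.0 (shut) to 1.0 (fully open).
Only numpy, scipy, OpenCV 4.12 (cv2) and the standard library are available. Lean on these libraries where they do the work, as an engineer would, in place of code of your own. Each camera call takes 0.05 s, during which the arm holds its last target.

## Task

Mount the loose bronze votive holder in the free stretch of the slotted rail: drop its hammer-head foot through the slot, push it down against its spring, give it a quarter turn clockwise so the head catches under the lips, and let it spring up locked, feeling your way with no more than about 15 N on it. Then set the loose green votive with the candle in it upright in that holder's dish, softly, and leave the other things on the ledge where they are.

Things in the scene. Friction and masses are not known exactly. Their poses are not given: they have to be found in the camera images.
- rail: Aluminium slotted channel screwed flat to the ledge, 48 wide (x), 360 long (y), top at 22 mm; origin: centre of underside. Slot in its top all along y, 21.5 wide. The lips turn down 7.5 mm at the slot's edges (3 thick, lower edge 14.5 mm up); floor inside 3 mm up, 42 wide. Near its +y end (y = 110) a like holder with a votive is locked in; free from y = -170 to 60.
- rail_spot (a point): Middle of the rail's free stretch, on the slot's centre line at lip-top height: (0, -60, 22) mm in the rail's frame. Mount the holder near here (up to 80 mm either way along the slot is fine); axes as the rail's.
- holder: Loose bronze votive holder, 62 mm high, 0.16-0.26 kg, standing on its hammer head. Origin: on its axis, at the head's underside. Head 38 long (x), 20 wide (y), 9 thick, square-edged. Head and 20 dia neck float in a wide hole (5 mm each way): they start up to 3.5 mm off the axis along y, unseen in the pose, and shift when pushed with 2 N. Its corners stop it just past a clockwise quarter turn.
- drum (a point): On the holder's axis, 43 mm above its origin, mid-height of its round grip drum (54 dia, z 32-50). Below it a sprung pressure plate, 42 dia, 4 thick, underside at z 11.5 free: moves at 1.7 N, then 0.9 N/mm, 9 mm travel. Holder z over the rail's origin: plate meets rail at 10.5; head turns freely below 5.5; on the floor at 3; locked at 8.5, x across the rail, lips in the head's 3 mm deep grooves.
- dish (a point): Centre of the holder's dish floor, 50 mm above the holder's origin, axes as the holder's; a cream line across the dish and rim shows x, the head's length. Round dish 45 mm inside, rim 12 mm higher (51 outside). In the locked holder the floor is 58.5 mm above the ledge.
- votive_candle: Loose green glass votive with a cream candle inside, standing on the ledge: round, 60 high, 39 dia at the foot widening evenly to 51 at the rim, 0.10-0.17 kg. Origin: centre of the foot, z up.
- votive_empty: loose, leave it alone; empty green glass votive, same size as the candle one, origin at the centre of its foot.
- votive_set: Leave it alone: green votive with candle already standing in the locked holder near the rail's +y end, its rim 119 mm above the ledge; origin at the centre of its foot.
- snuffer: loose, leave it alone; bronze-tone candle snuffer lying flat, 235 long (along x, bell at +x), 28 high; origin under its middle.
- matchbox: loose, leave it alone; wooden matchbox 38 x 55 x 16 mm, origin at the centre of its underside.
- clip_dispenser: loose, leave it alone; white push dispenser of balloon clips, 55 x 75 mm, 74 high, chute towards -x; origin at the centre of its underside.
- tin: loose, leave it alone; round steel tin with screw lid, 63 dia, 42 high; origin at the centre of its underside.
Mind the look-alikes: they are no part of the job. What is shaped like the votive_candle but blue is not meant.

How it is judged (in metres and radians):
On the way, in this order (a step that is already met when the one before it is completed fails the run):
1. the hammer head, lengthwise in the slot, is pushed down with the plate on the rail (z of holder in the frame of rail below 0.0095 m and angle between the x axis of holder and the y axis of rail, either way round below 0.2 rad and y of holder in the frame of rail between -0.17 and 0.06 m), for 0.05 s.
2. the holder has been turned a quarter, has sprung up with its grooves on the lips and is let go (angle between the x axis of holder and the x axis of rail, either way round below 0.2 rad and z of holder in the frame of rail between 0.0072 and 0.01 m and contact force between the fingers and holder below 0.1 N), for 0.2 s.
At the end, for the whole second after the job is handed in: holder locked in the rail's free stretch: head within 0.2 rad of square across the rail, sprung up to 6.8-10 mm, upright; the candle votive stands at rest in its dish, within 6 mm of its centre and 4 mm of its floor, tilted under 0.15 rad; nothing held (angle between the x axis of holder and the x axis of rail, either way round below 0.2 rad and z of holder in the frame of rail between 0.0068 and 0.01 m and y of holder in the frame of rail between -0.17 and 0.06 m and angle between holder's own z axis and vertical below 0.12 rad and horizontal distance between votive_candle and dish below 0.006 m and z of votive_candle in the frame of dish between -0.004 and 0.004 m and angle between votive_candle's own z axis and vertical below 0.15 rad and linear speed of votive_candle below 0.02 m/s); the robot touches nothing.
It fails at once if the holder is forced against the rail (its contact forces sum to over 35 N) (contact force between holder and rail above 35 N).
It fails at once if the candle votive is banged into the holder with over 15 N (contact force between votive_candle and holder above 15 N).
It fails at once if another thing on the ledge is moved by more than 20 mm (distance of any of votive_empty, votive_set, snuffer, matchbox, clip_dispenser, tin from where it was at the start of the episode above 0.02 m).
It also fails if it takes over 72 s, if anything falls off the work surface, if the arm or the gripper's body presses on something with over 40 N, if the wrist force passes 120 N, or if a joint passes its speed limit or range.

## Working session

There is one attempt and no reset: what is moved stays moved. The work goes in short steps, Python scripts to look and compute and a tool call to move; the robot and the scene stay as the last step left them, time stands still between calls to the robot, and variables do not carry over. Pictures are saved under pics/ and viewed, and the job is handed in when it is done.

Besides the shell and the picture viewer there is one more tool, called after "Call:" as name(argument=value, ...), one argument or row to a line, values as JSON. jog_arm: Moves the arm, as the interface text tells. Its arguments: {"type":"object","properties":{"targets":{"type":"array"},"fingers":{"type":"number"},"grip_force":{"type":"number"}},"required":["targets"]}

```bash
ls; mkdir -p pics; python3 - <<'E'
from rig import ctrl
import cv2
s=ctrl.sense(); print(s)
for c in ("top","side"):
    d=ctrl.capture(c); cv2.imwrite(f"pics/{c}0.png",d["img"][:,:,::-1]); print(c,d["intrinsics"],d["k1"],d["T"])
    for t in ["rail","holder","votive_candle","votive_empty","votive_set","drum","dish","snuffer","matchbox","tin","clip_dispenser"]:
        try: print(t,[([round(float(v)) for v in b["box"]],round(b["score"],2)) for b in ctrl.boxes_of(c,t)])
        except Exception as e: print(t,e)
print(ctrl.sense()["time_s"])
E
```

```text
pics
{'time_s': 0.0, 'joints': array([-1.40039353e+00,  3.13478902e-01,  1.49844171e+00, -5.29993792e-06,
        1.33100814e+00, -2.23375624e-01]), 'dq': array([ 1.01524501e-03, -9.46524334e-04,  1.02388369e-03, -1.73210196e-04,
       -9.83514038e-05,  1.61282261e-03]), 'tau': array([-1.16357089e-03, -4.12272406e+01, -2.59745854e+01, -2.31322274e-04,
        4.14251379e-03,  1.79698492e-05]), 'eef_pos': array([ 201.39022837, -484.57928877,  247.71853449]), 'ee_rot': array([ 0.58849134, -0.58780834,  0.39285605, -0.39220329]), 'force': array([-0.76982934, -0.03106261, -0.33143627]), 'wrist_torque': array([ 0.04834911, -0.01666172, -0.01949681]), 'grip_width': 1.002021663411242}
top [[473.30335339   0.         283.12003948]
 [  0.         473.30335339 214.1394827 ]
 [  0.           0.           1.        ]] 0.04167788696293361 [[ 5.15039653e-03  9.93526589e-01 -1.13482992e-01  4.14985770e+02]
 [-9.99922099e-01  6.40709512e-03  1.07119492e-02  2.66264189e+01]
 [ 1.13697027e-02  1.13418981e-01  9.93482191e-01  1.25032161e+03]
 [ 0.00000000e+00  0.00000000e+00  0.00000000e+00  1.0000000
[... 1022 characters left out ...]
3227864e+02]
 [ 0.00000000e+00  0.00000000e+00  0.00000000e+00  1.00000000e+00]]
rail [([198, 192, 268, 281], 0.7)]
holder [([283, 254, 310, 284], 0.69)]
votive_candle [([322, 162, 333, 186], 0.57), ([295, 182, 312, 198], 0.55)]
votive_empty [([293, 205, 312, 227], 0.71), ([200, 190, 266, 280], 0.31)]
votive_set [([209, 212, 232, 239], 0.71), ([197, 193, 266, 280], 0.61)]
drum [([286, 254, 306, 284], 0.69), ([294, 207, 310, 229], 0.28)]
dish [([292, 256, 306, 284], 0.76)]
snuffer [([241, 311, 294, 416], 0.63), ([200, 191, 265, 280], 0.61)]
matchbox [([311, 159, 324, 168], 0.43)]
tin [([274, 150, 297, 172], 0.49), ([296, 204, 311, 227], 0.42)]
clip_dispenser [([214, 273, 256, 318], 0.71)]
1.2
```

View images.

View pics/top0.png

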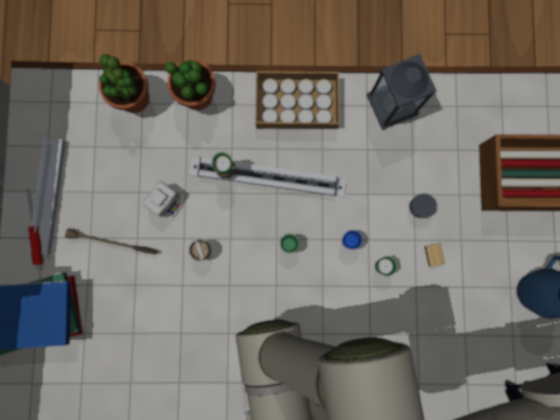

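View pics/side0.png

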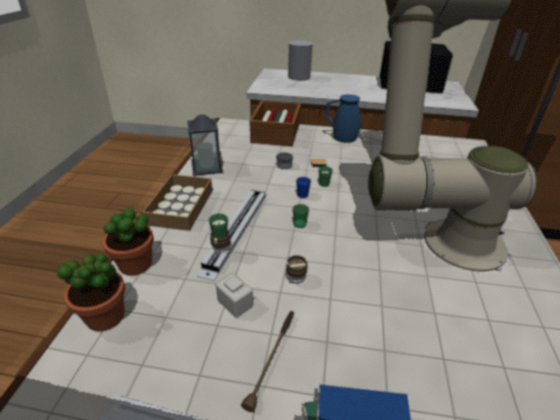

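```bash
python3 - <<'E'
import cv2
a=cv2.imread("pics/top0.png")
cv2.imwrite("pics/crop1.png",cv2.resize(a[140:280,170:300],None,fx=5.7,fy=4.2*1.0 if 0 else 4.28,interpolation=cv2.INTER_CUBIC)[:600,:800])
cv2.imwrite("pics/crop2.png",cv2.resize(a[180:290,270:450],None,fx=4.4,fy=4.4,interpolation=cv2.INTER_CUBIC)[:600,:800])
b=cv2.imread("pics/side0.png")
cv2.imwrite("pics/crop3.png",cv2.resize(b[145:295,190:350],None,fx=4,fy=4,interpolation=cv2.INTER_CUBIC)[:600,:800])
E
```

```text
(no output)
```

View pics/crop1.png

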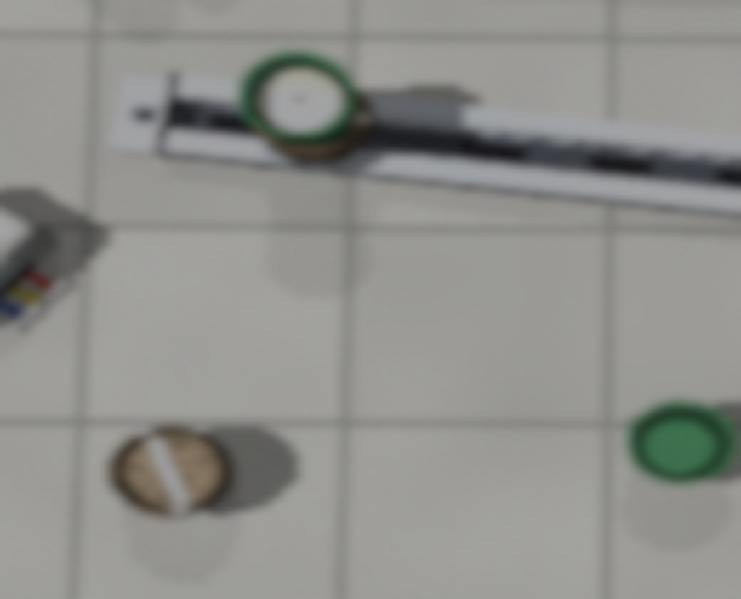

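View pics/crop2.png

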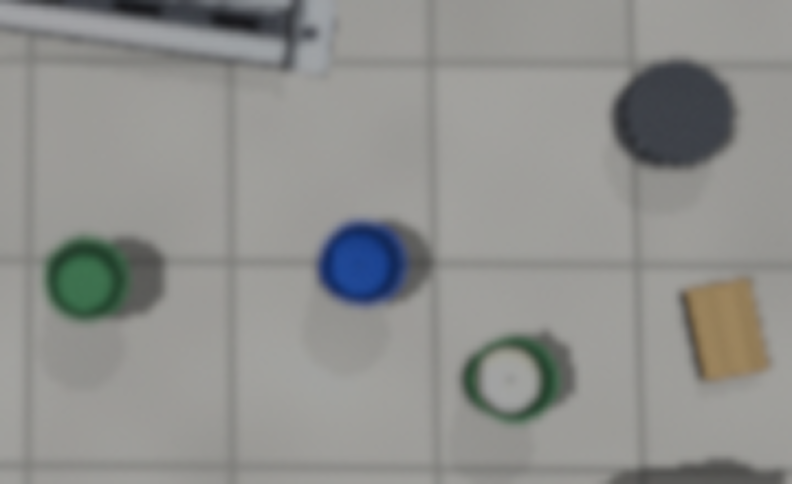

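View pics/crop3.png

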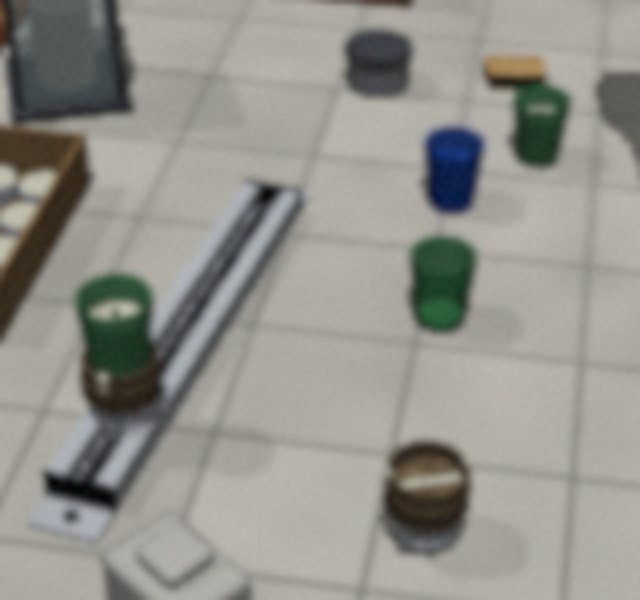

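```bash
cat > h.py <<'E'
from rig import ctrl
import numpy as np, cv2
from scipy.spatial.transform import Rotation as R
def cap(c,n=1):
    ds=[ctrl.capture(c) for _ in range(n)]
    d=ds[0]; d["img"]=np.mean([x["img"].astype(float) for x in ds],0); return d
def undist(d,uv):
    K=d["intrinsics"]; p=(np.atleast_2d(uv).astype(float)-[K[0,2],K[1,2]])/[K[0,0],K[1,1]]
    q=p.copy()
    for _ in range(20):
        r2=(q**2).sum(1,keepdims=True); q=p/(1+d["k1"]*r2)
    return q
def ray(d,uv):
    q=undist(d,uv); v=np.c_[q[:,0],-q[:,1],-np.ones(len(q))]
    return d["T"][:3,3], v@d["T"][:3,:3].T
def onz(d,uv,z):
    o,v=ray(d,uv); return (o+v*((z-o[2])/v[:,2])[:,None])[:,:2]
def proj(d,P):
    P=np.atleast_2d(P).astype(float); T=d["T"]; c=(P-T[:3,3])@T[:3,:3]
    q=np.c_[c[:,0]/-c[:,2],-c[:,1]/-c[:,2]]; r2=(q**2).sum(1,keepdims=True); q=q*(1+d["k1"]*r2)
    K=d["intrinsics"]; return q*[K[0,0],K[1,1]]+[K[0,2],K[1,2]]
def rectify(d,z,x0,x1,y0,y1,s):
    """image rows: x from x1 down to x0 ; cols: y from y1 down to y0 (same as top cam look). s mm/px"""
    xs=np.arange(x1,x0,-s); ys=np.arange(y1,y0,-s)
    X,Y=np.meshgrid(xs,ys,indexing="ij")
    uv=proj(d,np.c_[X.ravel(),Y.ravel(),np.full(X.size,z)]).astype(np.float32)
    m=uv.reshape(*X.shape,2)
    return cv2.remap(d["img"].astype(np.float32),m[...,0],m[...,1],cv2.INTER_CUBIC),xs,ys
def st():
    s=ctrl.sense(); q=s["ee_rot"]; r=R.from_quat(np.r_[q[1:],q[0]]).as_matrix()
    print("t %.2f"%s["time_s"],"pos",s["eef_pos"].round(2),"F",s["force"].round(2),"M",s["wrist_torque"].round(3),"w %.4f"%(s["grip_width"]*.0854),"jawx",np.rad2deg(np.arctan2(r[1,0],r[0,0])).round(2),"down",r[:,1].round(3),"q",s["joints"].round(2))
    return s,r
E
python3 - <<'E'
from h import *
st()
d=cap("top",4); import pickle; pickle.dump(d,open("top.pkl","wb"))
e=cap("side",2); pickle.dump(e,open("side.pkl","wb"))
for n,uv,z in [("hold",(200.5,250.5),60),("cand",(386.5,266),60),("railL",(192,166),22),("railR",(345,187),22),("blue",(352,240),60),("empty",(289,243),60)]:
    print(n,onz(d,uv,z))
im,_,_=rectify(d,22,480,640,-200,240,0.7); cv2.imwrite("pics/rail.png",im[:,:,::-1].clip(0,255))
c=onz(d,(200.5,250.5),55)[0]
im,_,_=rectify(d,55,c[0]-45,c[0]+45,c[1]-45,c[1]+45,0.2); cv2.imwrite("pics/hold.png",im[:,:,::-1].clip(0,255))
E
```

```text
t 1.20 pos [ 201.43 -484.82  248.31] F [0.16 0.19 0.29] M [-0.038  0.007 -0.019] w 0.0853 jawx -67.43 down [-0. -0. -1.] q [-1.4   0.31  1.5  -0.    1.33 -0.22]
hold [[458.10408479 219.93914066]]
cand [[ 422.11771115 -245.36278702]]
railL [[681.26287283 253.86117591]]
railR [[ 628.21526565 -149.0711368 ]]
blue [[ 486.54869372 -159.95034155]]
empty [[478.02655351  -1.3661627 ]][ WARN:0@11.647] global loadsave.cpp:1063 imwrite_ Unsupported depth image for selected encoder is fallbacked to CV_8U.
```

View pics/rail.png

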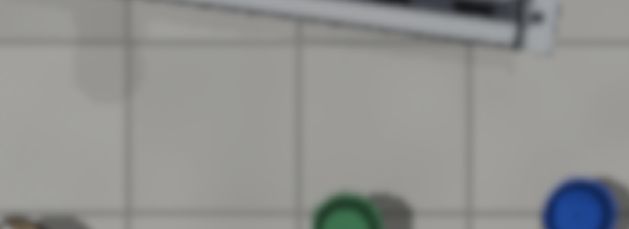

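View pics/hold.png

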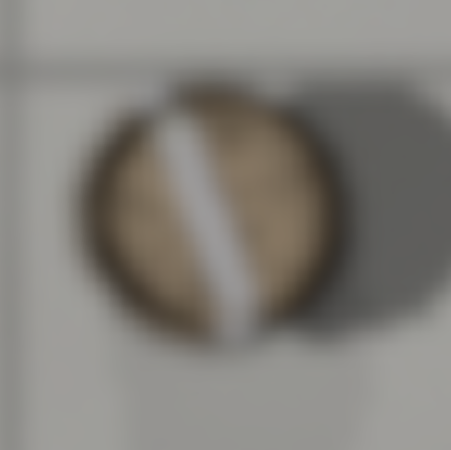

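```bash
python3 - <<'E'
from h import *; import pickle
d=pickle.load(open("top.pkl","rb"))
im,xs,ys=rectify(d,22,600,720,-170,270,0.6); cv2.imwrite("pics/rail2.png",im[:,:,::-1].clip(0,255).astype(np.uint8))
g=im.mean(2)
for y in range(-110,160,30):
    j=np.argmin(abs(ys-y)); p=cv2.blur(g,(9,1))[:,j]; print(y, " ".join(f"{v:.0f}" for v in p[::4]))
print(xs[::4].round())
E
```

```text
-110 151 152 152 152 152 152 152 152 153 153 153 153 153 153 153 153 154 154 154 155 155 155 155 155 156 157 159 161 162 159 150 134 116 98 77 63 59 61 73 100 130 151 160 161 155 141 122 121 134 144
-80 150 151 151 151 152 152 152 153 153 153 154 154 154 154 154 154 155 155 155 155 155 155 156 158 160 162 162 160 153 139 120 98 74 54 39 34 46 78 117 146 159 162 158 147 129 112 117 130 139 142
-50 151 152 152 152 153 153 153 153 154 154 154 154 154 154 154 155 155 155 155 155 156 157 160 162 163 162 158 144 122 100 82 66 58 58 63 80 110 139 156 162 161 153 136 117 113 120 127 135 142 146
-20 154 154 154 155 155 156 156 156 156 156 156 156 157 157 157 157 157 157 157 158 159 162 163 163 160 151 136 119 96 70 50 41 43 63 98 132 153 162 162 156 141 125 122 132 134 130 130 137 145 151
10 153 153 154 154 154 154 154 154 154 154 154 154 154 154 154 154 154 155 158 160 162 163 161 153 137 112 88 70 58 53 55 67 92 125 149 161 163 159 146 128 119 129 139 142 138 132 134 143 152 154
40 156 156 156 156 157 157 157 157 157 157 157 158 157 158 157 158 159 161 162 163 161 155 141 119 98 79 61 49 45
[... 220 characters left out ...]
139 124 124 137 144 145 146 147 148 146 140 139 145 151 152
100 155 155 155 155 155 155 155 152 143 129 113 101 98 105 116 122 123 121 115 101 79 56 38 29 26 32 55 93 130 152 160 162 159 146 126 118 130 142 146 146 148 151 154 155 150 142 139 145 151 153
130 157 157 157 157 158 158 158 156 150 134 114 101 99 100 100 98 94 86 73 59 45 35 32 33 39 61 98 133 153 160 159 149 129 120 130 143 147 148 149 152 155 157 158 156 150 142 140 145 151 153
[720. 718. 715. 713. 710. 708. 706. 703. 701. 698. 696. 694. 691. 689.
 686. 684. 682. 679. 677. 674. 672. 670. 667. 665. 662. 660. 658. 655.
 653. 650. 648. 646. 643. 641. 638. 636. 634. 631. 629. 626. 624. 622.
 619. 617. 614. 612. 610. 607. 605. 602.]
```

View pics/rail2.png

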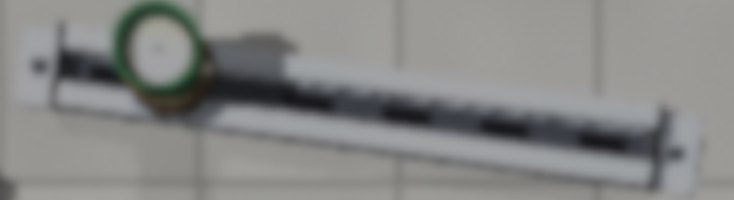

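```bash
python3 - <<'E'
from h import *; import pickle
d=pickle.load(open("top.pkl","rb"))
im,xs,ys=rectify(d,22,590,720,-170,270,0.3)
g=cv2.blur(im.mean(2),(15,1))
I=[];O=[]
for y in np.arange(-105,150,5):
    j=np.argmin(abs(ys-y)); p=g[:,j]
    xc=650+ (y-53)*0.131-17.5+5
    k=(abs(xs-xc)<14); idx=np.where(k)[0]; pk=idx[np.argmax(p[idx])]
    # inner: go up(x increasing -> idx decreasing) steepest gradient
    gr=np.gradient(p)
    a=pk-60+np.argmax(gr[pk-60:pk]); b=pk+np.argmin(gr[pk:pk+40])
    I.append((y,xs[a],xs[pk]));O.append((y,xs[b]))
I=np.array(I);O=np.array(O)
def fit(A,v):
    m=np.ones(len(A),bool)
    for _ in range(4):
        c=np.polyfit(A[m],v[m],1); r=v-np.polyval(c,A); m=abs(r)<max(1,2*np.std(r[m]))
    return c,np.std(r[m]),m.sum()
for n,v in (("in",I[:,1]),("pk",I[:,2]),("out",O[:,1])):
    c,s,k=fit(I[:,0],v); print(n,c,s,k,np.rad2deg(np.arctan(c[0])), np.polyval(c,0))
j=np.argmin(abs(ys-0))
# holder line: bright mask in rectified at z~56
c0=onz(d,(200.5,250.5),55)[0]
for z in (50,56,62):
    h,hx,hy=rectify(d,z,c0[0]-32,c0[0]+32,c0[1]-32,c0[1]+32,0.25)
    # saturation: line is grey-cream, dish brownish
    sat=(h[...,0]-h[...,2]); val=h.mean(2)
    X,Y=np.meshgrid(hx,hy,indexing="ij")
    rr=np.hypot(X-c0[0],Y-c0[1])<21
    w=np.clip(val-125,0,None)*rr
    # alt weight
    mx,my=(w*X).sum()/w.sum(),(w*Y).sum()/w.sum()
    C=np.cov(np.c_[X.ravel(),Y.ravel()].T,aweights=w.ravel()+1e-9); ev,V=np.linalg.eigh(C); v=V[:,1]*np.sign(V[0,1])
    print(z,mx,my,np.sqrt(ev),np.rad2deg(np.arctan2(v[1],v[0])), val[rr].min(),val[rr].max())
E
```

```text
in [1.37386982e-01 6.40926057e+02] 0.791483182611242 48 7.82272109900987 640.9260567132237
pk [1.35351715e-01 6.32483104e+02] 0.4675737703050852 48 7.708237947371275 632.4831035605864
out [1.38214484e-01 6.26398881e+02] 0.72238623079067 48 7.8692499298297856 626.3988805871778
50 459.63168905333464 225.26118322201066 [ 2.19581179 10.18194952] 20.928673561591772 49.348682 154.19286
56 459.63229393758513 224.35537881575803 [ 2.1804535 10.2589273] 20.95555195381783 52.69139 154.19286
62 459.5714673442578 223.423449081491 [ 2.16479643 10.29498743] 20.97712914504298 58.233 154.19267
```

```bash
cat >> h.py <<'E'
def go(x,y,z,jaw=None):
    s,r=st(); dw=np.array([x,y,z])-s["eef_pos"]; o=r.T@dw/1000
    j0=np.rad2deg(np.arctan2(r[1,0],r[0,0])); yaw=0 if jaw is None else -np.deg2rad((jaw-j0+180)%360-180)
    print("offset",o.round(4),"yaw",round(yaw,4),"rows>=",np.linalg.norm(dw)/41.7, abs(np.rad2deg(yaw))/7.16)
E
python3 - <<'E'
from h import *
go(460,224,180,74)
E
```

```text
t 1.50 pos [ 201.42 -484.83  248.3 ] F [ 0.03  0.76 -0.92] M [ 0.001  0.045 -0.014] w 0.0856 jawx -67.44 down [-0. -0. -1.] q [-1.4   0.31  1.5  -0.    1.33 -0.22]
offset [-0.5554  0.0683  0.5108] yaw -2.4685 rows>= 18.168142472262186 19.7536802368738
```

Candidates (top view): loose holder (200,250), whose only double is the locked one under the set votive (225,170). Votives: green with candle (386,266), empty green (289,243), blue (352,240), set one (222,163). The crops confirm that (200,250), with the cream line, is the holder I want. (386,266), with cream inside and standing on the ledge, is the votive.

Call:
jog_arm(
  targets=[
    {"offset": [-0.555,0.068,0.511],"yaw": -2.468},
    {"offset": [-0.555,0.068,0.511],"yaw": -2.468},
    {"offset": [-0.555,0.068,0.511],"yaw": -2.468},
    {"offset": [-0.555,0.068,0.511],"yaw": -2.468},
    {"offset": [-0.555,0.068,0.511],"yaw": -2.468},
    {"offset": [-0.555,0.068,0.511],"yaw": -2.468},
    {"offset": [-0.555,0.068,0.511],"yaw": -2.468},
    {"offset": [-0.555,0.068,0.511],"yaw": -2.468},
    {"offset": [-0.555,0.068,0.511],"yaw": -2.468},
    {"offset": [-0.555,0.068,0.511],"yaw": -2.468},
    {"offset": [-0.555,0.068,0.511],"yaw": -2.468},
    {"offset": [-0.555,0.068,0.511],"yaw": -2.468},
  ],
  fingers=0.0854,
  grip_force=20,
)

```text
time_s: 2.5
eef_pos: [372.6, -15.0, 203.6]
ee_rot: [-0.697, 0.698, 0.116, -0.115]
force: [1.0, -1.3, -0.0]
grip_width: 1.002
```

```bash
python3 -c "
from h import *
go(460,224,130,74)"
```

```text
t 2.50 pos [372.6  -15.03 203.59] F [ 0.95 -1.34 -0.01] M [-0.012 -0.02   0.034] w 0.0856 jawx 18.85 down [ 0.001 -0.    -1.   ] q [-0.36  0.02  1.98 -0.    1.15 -0.69]
offset [0.1599 0.0736 0.198 ] yaw -0.9625 rows>= 6.353419862665972 7.702111172349396
```

Call:
jog_arm(
  targets=[
    {"offset": [0.16,0.0736,0.198],"yaw": -0.9625},
    {"offset": [0.16,0.0736,0.198],"yaw": -0.9625},
    {"offset": [0.16,0.0736,0.198],"yaw": -0.9625},
    {"offset": [0.16,0.0736,0.198],"yaw": -0.9625},
    {"offset": [0.16,0.0736,0.198],"yaw": -0.9625},
    {"offset": [0.16,0.0736,0.198],"yaw": -0.9625},
    {"offset": [0.16,0.0736,0.198],"yaw": -0.9625},
    {"offset": [0.16,0.0736,0.198],"yaw": -0.9625},
    {"offset": [0.16,0.0736,0.198],"yaw": -0.9625},
    {"offset": [0.16,0.0736,0.198],"yaw": -0.9625},
  ],
)

```text
time_s: 3.33
eef_pos: [460.0, 223.9, 129.9]
ee_rot: [-0.565, 0.566, 0.425, -0.425]
force: [-0.3, 0.2, 0.4]
grip_width: 1.001
```

```bash
python3 -c "
from h import *
go(460,224,41,74)
d=cap('side'); cv2.imwrite('pics/s1.png',cv2.resize(d['img'][200:330,230:390],None,fx=4.5,fy=4.5,interpolation=cv2.INTER_CUBIC)[:,:,::-1])
"
```

```text
t 3.33 pos [460.04 223.93 129.95] F [-0.29  0.15  0.36] M [ 0.045  0.017 -0.01 ] w 0.0855 jawx 73.83 down [ 0.001 -0.001 -1.   ] q [ 0.22  0.41  1.69 -0.    1.04 -1.06]
offset [0.0001 0.0889 0.0001] yaw -0.0029 rows>= 2.133089272288712 0.02334537209497284[ WARN:0@1.974] global loadsave.cpp:1063 imwrite_ Unsupported depth image for selected encoder is fallbacked to CV_8U.
```

View pics/s1.png

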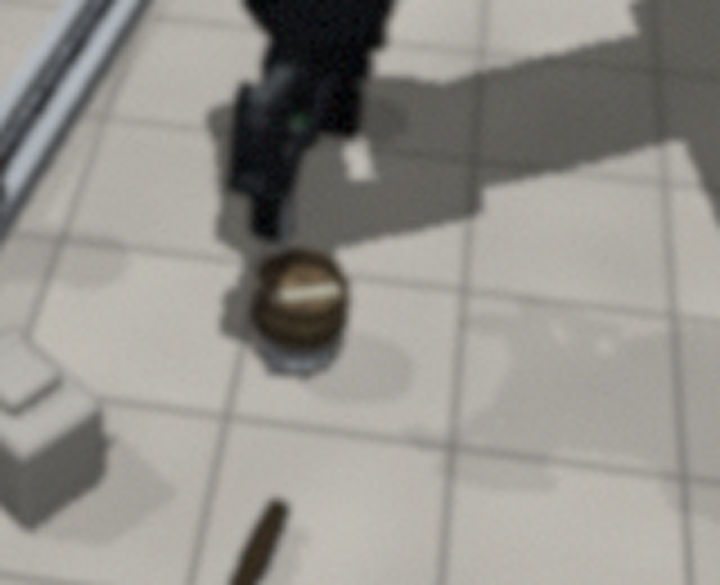

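```bash
python3 -c "
from h import *; import pickle
d=pickle.load(open('side.pkl','rb'))
print((proj(d,[[460,224,113],[460,224,56],[448,183,126],[472,265,126]])-[230,200])*4.5)
for z in (50,56,62): print(onz(d,[[230+302/4.5,200+293/4.5]],z))
"
```

```text
[[304.35087682 204.56022658]
 [299.63229755 283.84888644]
 [337.17007009 139.38924198]
 [271.46639744 235.21672905]]
[[458.35919949 224.60336306]]
[[457.83481975 230.81004537]]
[[457.31044001 237.01672769]]
```

Call:
jog_arm(
  targets=[
    {"offset": [0,0.03,0],"yaw": 0},
    {"offset": [0,0.06,0],"yaw": 0},
    {"offset": [0,0.08,0],"yaw": 0},
    {"offset": [0,0.0885,0],"yaw": 0},
    {"offset": [0,0.0885,0],"yaw": 0},
    {"offset": [0,0.0885,0],"yaw": 0},
  ],
)

```text
time_s: 3.88
eef_pos: [460.8, 223.4, 42.6]
ee_rot: [-0.565, 0.566, 0.425, -0.423]
force: [-0.4, 1.2, 1.1]
grip_width: 0.999
```

Call:
jog_arm(
  targets=[
    {"offset": [0,0,0],"yaw": 0},
    {"offset": [0,0,0],"yaw": 0},
    {"offset": [0,0,0],"yaw": 0},
    {"offset": [0,0,0],"yaw": 0},
    {"offset": [0,0,0],"yaw": 0},
    {"offset": [0,0,0],"yaw": 0},
    {"offset": [0,0,0],"yaw": 0},
    {"offset": [0,0,0],"yaw": 0},
  ],
  fingers=0.045,
  grip_force=20,
)

```text
time_s: 4.55
eef_pos: [461.5, 223.5, 43.9]
ee_rot: [-0.565, 0.567, 0.425, -0.423]
force: [-1.1, -0.9, 8.0]
grip_width: 0.62
```

```bash
python3 -c "
from h import *
st()"
```

```text
t 4.55 pos [461.54 223.53  43.9 ] F [-1.14 -0.87  8.  ] M [-0.163  0.158  0.009] w 0.0529 jawx 73.7 down [ 0.005  0.    -1.   ] q [ 0.22  0.55  1.75 -0.    0.84 -1.06]
```

Call:
jog_arm(
  targets=[
    {"offset": [0,0,0],"yaw": 0},
    {"offset": [0,0,0],"yaw": 0},
    {"offset": [0,0,0],"yaw": 0},
    {"offset": [0,0,0],"yaw": 0},
    {"offset": [0,0,0],"yaw": 0},
  ],
  fingers=0.0854,
)

```text
time_s: 4.97
eef_pos: [461.5, 223.5, 43.9]
ee_rot: [-0.565, 0.567, 0.425, -0.423]
force: [0.0, 0.4, 0.1]
grip_width: 1.001
```

```bash
python3 -c "
from h import *
go(460.5,223.5,42,-16)"
```

```text
t 4.97 pos [461.5  223.52  43.87] F [0.01 0.42 0.11] M [-0.006 -0.016  0.006] w 0.0855 jawx 73.7 down [ 0.005  0.    -1.   ] q [ 0.22  0.55  1.75 -0.    0.84 -1.06]
offset [-0.0003  0.0019  0.001 ] yaw 1.5656 rows>= 0.05088028686902096 12.528226195950767
```

Call:
jog_arm(
  targets=[
    {"offset": [0,0.001,0.001],"yaw": 0.12},
    {"offset": [0,0.002,0.001],"yaw": 0.24},
    {"offset": [0,0.002,0.001],"yaw": 0.36},
    {"offset": [0,0.002,0.001],"yaw": 0.48},
    {"offset": [0,0.002,0.001],"yaw": 0.6},
    {"offset": [0,0.002,0.001],"yaw": 0.72},
    {"offset": [0,0.002,0.001],"yaw": 0.84},
    {"offset": [0,0.002,0.001],"yaw": 0.96},
    {"offset": [0,0.002,0.001],"yaw": 1.08},
    {"offset": [0,0.002,0.001],"yaw": 1.2},
    {"offset": [0,0.002,0.001],"yaw": 1.32},
    {"offset": [0,0.002,0.001],"yaw": 1.44},
  ],
)

```text
time_s: 5.97
eef_pos: [460.5, 223.8, 41.8]
ee_rot: [0.705, -0.705, 0.055, -0.058]
force: [-0.4, -0.3, 0.1]
grip_width: 0.995
```

```bash
python3 -c "
from h import *
go(460.5,223.5,42,-16)"
```

```text
t 5.97 pos [460.47 223.8   41.77] F [-0.4  -0.27  0.14] M [ 0.049 -0.031 -0.059] w 0.0850 jawx -9.15 down [ 0.004  0.    -1.   ] q [ 0.22  0.55  1.76 -0.    0.83  0.38]
offset [ 0.0001 -0.0002 -0.0003] yaw 0.1196 rows>= 0.008973146042459457 0.957400357902619
```

Call:
jog_arm(
  targets=[
    {"offset": [0,0,0],"yaw": 0.12},
    {"offset": [0,0,0],"yaw": 0.12},
    {"offset": [0,0,0],"yaw": 0.12},
    {"offset": [0,0,0],"yaw": 0.12},
    {"offset": [0,0,0],"yaw": 0.12},
    {"offset": [0,0,0],"yaw": 0.12},
    {"offset": [0,0,0],"yaw": 0.12},
  ],
  fingers=0.045,
)

```text
time_s: 6.55
eef_pos: [460.5, 223.8, 41.9]
ee_rot: [0.701, -0.7, 0.097, -0.1]
force: [-2.0, 1.0, 2.8]
grip_width: 0.624
```

```bash
python3 -c "
from h import *
st()"
```

```text
t 6.55 pos [460.46 223.85  41.86] F [-2.02  0.95  2.77] M [ 0.048  0.24  -0.035] w 0.0533 jawx -15.96 down [ 0.004  0.    -1.   ] q [ 0.22  0.55  1.76 -0.    0.83  0.5 ]
```

Call:
jog_arm(
  targets=[
    {"offset": [0,0,0],"yaw": 0},
    {"offset": [0,0,0],"yaw": 0},
    {"offset": [0,0,0],"yaw": 0},
    {"offset": [0,0,0],"yaw": 0},
    {"offset": [0,0,0],"yaw": 0},
    {"offset": [0,-0.03,0],"yaw": 0},
    {"offset": [0,-0.06,0],"yaw": 0},
    {"offset": [0,-0.08,0],"yaw": 0},
    {"offset": [0,-0.08,0],"yaw": 0},
  ],
  fingers=0.0854,
)

```text
time_s: 7.3
eef_pos: [461.9, 224.3, 125.8]
ee_rot: [0.701, -0.699, 0.094, -0.102]
force: [0.9, -0.6, -0.1]
grip_width: 1.001
```

```bash
python3 -c "
from h import *
go(400,20,150,-16)"
```

```text
t 7.30 pos [461.9  224.32 125.78] F [ 0.91 -0.59 -0.09] M [ 0.014 -0.005  0.002] w 0.0855 jawx -15.94 down [ 0.011  0.002 -1.   ] q [ 0.22  0.42  1.7  -0.    1.02  0.5 ]
offset [-0.0031 -0.0253 -0.2133] yaw 0.001 rows>= 5.152556319275727 0.007756149914402039
```

Call:
jog_arm(
  targets=[
    {"offset": [-0.003,-0.025,-0.213],"yaw": 0},
    {"offset": [-0.003,-0.025,-0.213],"yaw": 0},
    {"offset": [-0.003,-0.025,-0.213],"yaw": 0},
    {"offset": [-0.003,-0.025,-0.213],"yaw": 0},
    {"offset": [-0.003,-0.025,-0.213],"yaw": 0},
    {"offset": [-0.003,-0.025,-0.213],"yaw": 0},
    {"offset": [-0.003,-0.025,-0.213],"yaw": 0},
    {"offset": [-0.003,-0.025,-0.213],"yaw": 0},
  ],
)

```text
time_s: 7.97
eef_pos: [400.3, 20.5, 149.4]
ee_rot: [0.701, -0.699, 0.095, -0.102]
force: [-0.2, -0.1, -0.2]
grip_width: 1.001
```

```bash
cat > mh.py <<'E'
from h import *; import pickle
d=cap("top",4); pickle.dump(d,open("top2.pkl","wb")); 
st()
cv2.imwrite("pics/top2.png",d["img"][:,:,::-1].astype(np.uint8))
c0=np.array([460.5,223.8])
im,_,_=rectify(d,56,c0[0]-45,c0[0]+45,c0[1]-45,c0[1]+45,0.2); cv2.imwrite("pics/hold2.png",im[:,:,::-1].clip(0,255).astype(np.uint8))
for z in (50,56,62):
  for rad in (15,18,21):
    h,hx,hy=rectify(d,z,c0[0]-32,c0[0]+32,c0[1]-32,c0[1]+32,0.25)
    val=h.mean(2)
    X,Y=np.meshgrid(hx,hy,indexing="ij")
    # iterate centre = line midpoint
    rr=np.hypot(X-c0[0],Y-c0[1])<rad
    for th in (115,125,135):
        w=np.clip(val-th,0,None)*rr
        mx,my=(w*X).sum()/w.sum(),(w*Y).sum()/w.sum()
        C=np.cov(np.c_[X.ravel(),Y.ravel()].T,aweights=w.ravel()+1e-9); ev,V=np.linalg.eigh(C); v=V[:,1]*np.sign(V[0,1])
        print(z,rad,th,mx.round(2),my.round(2),np.sqrt(ev).round(2),np.rad2deg(np.arctan2(v[1],v[0])).round(2))
E
python3 mh.py
```

```text
t 8.17 pos [400.3   21.44 149.39] F [-0.58 -0.59 -0.47] M [-0.008 -0.036  0.005] w 0.0858 jawx -15.82 down [ 0.011  0.002 -1.   ] q [-0.24  0.15  1.99  0.01  0.99  0.03]
50 15 115 460.26 224.06 [2.76 8.38] 21.35
50 15 125 460.25 224.11 [2.1  8.46] 21.02
50 15 135 460.17 224.08 [1.58 8.49] 20.85
50 18 115 460.31 224.13 [2.71 9.9 ] 20.94
50 18 125 460.31 224.17 [2.07 9.94] 20.75
50 18 135 460.28 224.15 [1.56 9.84] 20.68
50 21 115 460.1 224.08 [ 2.66 10.87] 20.63
50 21 125 460.05 224.1 [ 2.05 10.7 ] 20.57
50 21 135 460.09 224.1 [ 1.55 10.23] 20.58
56 15 115 460.5 223.28 [2.75 8.39] 21.46
56 15 125 460.49 223.32 [2.09 8.47] 21.09
56 15 135 460.41 223.28 [1.57 8.51] 20.91
56 18 115 460.43 223.28 [2.7  9.88] 20.99
56 18 125 460.4 223.31 [2.06 9.91] 20.8
56 18 135 460.29 223.25 [1.55 9.8 ] 20.72
56 21 115 459.98 223.14 [ 2.65 10.76] 20.67
56 21 125 459.89 223.13 [ 2.04 10.59] 20.59
56 21 135 459.88 223.12 [ 1.54 10.16] 20.59
62 15 115 460.73 222.49 [2.74 8.37] 21.5
62 15 125 460.73 222.52 [2.08 8.45] 21.12
62 15 135 460.64 222.47 [1.56 8.49] 20.96
62 18 115 460.53 222.42 [2.68 9.83] 21.0
62 18 125 460.47 222.43 [2.05 9.84] 20.81
62 18 135 460.25 222.34 [1.54 9.7 ] 20.74
62 21 115 459.87 222.19 [ 2.64 10.63] 20.69
62 21 125 459.76 222.18 [ 2.03 10.47] 20.61
62 21 135 459.69 222.14 [ 1.53 10.08] 20.6
```

View pics/top2.png

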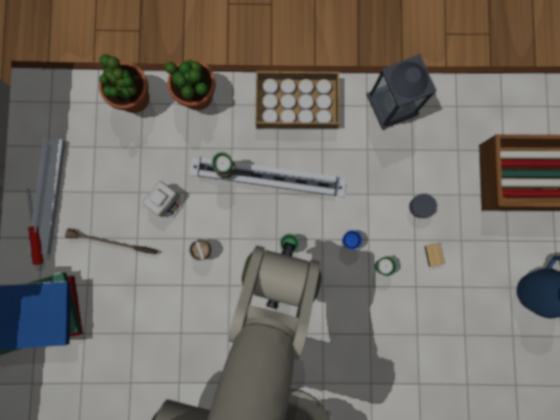

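View pics/hold2.png

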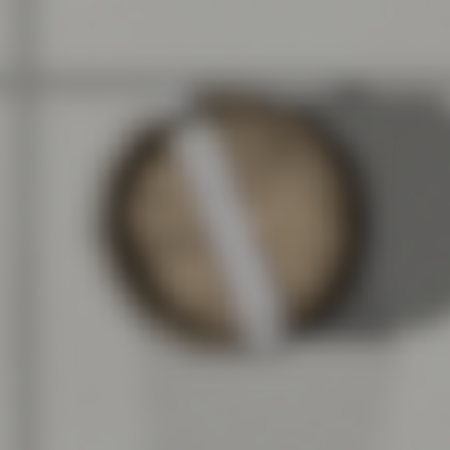

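```bash
python3 -c "
from h import *
go(460.5,223.8,110,-16)"
```

```text
t 8.17 pos [400.3   21.44 149.39] F [-0.58 -0.59 -0.47] M [-0.008 -0.036  0.005] w 0.0858 jawx -15.82 down [ 0.011  0.002 -1.   ] q [-0.24  0.15  1.99  0.01  0.99  0.03]
offset [0.0024 0.0404 0.2109] yaw 0.0032 rows>= 5.150366777095103 0.025271060424505765
```

Call:
jog_arm(
  targets=[
    {"offset": [0.0004,0.006,0.034],"yaw": 0.003},
    {"offset": [0.0008,0.013,0.068],"yaw": 0.003},
    {"offset": [0.0012,0.02,0.102],"yaw": 0.003},
    {"offset": [0.0016,0.026,0.136],"yaw": 0.003},
    {"offset": [0.002,0.033,0.17],"yaw": 0.003},
    {"offset": [0.0022,0.038,0.195],"yaw": 0.003},
    {"offset": [0.0024,0.0404,0.207],"yaw": 0.003},
    {"offset": [0.0024,0.0404,0.2109],"yaw": 0.003},
    {"offset": [0.0024,0.0404,0.2109],"yaw": 0.003},
    {"offset": [0.0024,0.0404,0.2109],"yaw": 0.003},
  ],
)

```text
time_s: 9.0
eef_pos: [460.3, 223.2, 110.1]
ee_rot: [0.701, -0.699, 0.095, -0.102]
force: [-0.2, -0.0, 0.9]
grip_width: 0.999
```

```bash
python3 -c "
from h import *
go(460.5,223.8,42,-16)"
```

```text
t 9.00 pos [460.31 223.17 110.15] F [-0.17 -0.01  0.91] M [-0.035 -0.02  -0.036] w 0.0853 jawx -15.99 down [ 0.011  0.002 -1.   ] q [ 0.22  0.43  1.72 -0.    0.98  0.5 ]
offset [-0.0006  0.0681  0.0004] yaw 0.0001 rows>= 1.6343127310492567 0.0008497159972131989
```

Call:
jog_arm(
  targets=[
    {"offset": [0,0.01,0],"yaw": 0},
    {"offset": [0,0.02,0],"yaw": 0},
    {"offset": [-0.0006,0.03,0.0004],"yaw": 0},
    {"offset": [-0.0006,0.04,0.0004],"yaw": 0},
    {"offset": [-0.0006,0.05,0.0004],"yaw": 0},
    {"offset": [-0.0006,0.06,0.0004],"yaw": 0},
    {"offset": [-0.0006,0.066,0.0004],"yaw": 0},
    {"offset": [-0.0006,0.068,0.0004],"yaw": 0},
    {"offset": [-0.0006,0.068,0.0004],"yaw": 0},
    {"offset": [-0.0006,0.068,0.0004],"yaw": 0},
  ],
)

```text
time_s: 9.83
eef_pos: [460.8, 223.9, 42.3]
ee_rot: [0.701, -0.699, 0.095, -0.102]
force: [-0.3, 0.2, -0.3]
grip_width: 1.003
```

```bash
python3 -c "
from h import *
go(460.5,223.8,42,-16)"
```

```text
t 9.83 pos [460.78 223.88  42.33] F [-0.31  0.16 -0.34] M [ 0.032  0.008 -0.065] w 0.0857 jawx -16.0 down [ 0.011  0.002 -1.   ] q [ 0.22  0.55  1.76 -0.    0.82  0.5 ]
offset [-0.0002  0.0003 -0.0002] yaw 0.0001 rows>= 0.01049230355067288 0.0005593016442059272
```

Call:
jog_arm(
  targets=[
    {"offset": [0,0,0],"yaw": 0},
    {"offset": [0,0,0],"yaw": 0},
    {"offset": [0,0,0],"yaw": 0},
    {"offset": [0,0,0],"yaw": 0},
    {"offset": [0,0,0],"yaw": 0},
    {"offset": [0,0,0],"yaw": 0},
    {"offset": [0,0,0],"yaw": 0},
  ],
  fingers=0.045,
  grip_force=45,
)

```text
time_s: 10.42
eef_pos: [461.1, 224.0, 43.0]
ee_rot: [0.702, -0.699, 0.094, -0.102]
force: [-1.6, -0.3, 6.4]
grip_width: 0.613
```

```bash
python3 -c "
from h import *
st()"
```

```text
t 10.42 pos [461.09 224.03  43.02] F [-1.56 -0.31  6.35] M [-0.003  0.156  0.015] w 0.0524 jawx -15.99 down [ 0.012  0.002 -1.   ] q [ 0.22  0.54  1.76 -0.    0.82  0.5 ]
```

Call:
jog_arm(
  targets=[
    {"offset": [0,-0.01,0],"yaw": 0},
    {"offset": [0,-0.02,0],"yaw": 0},
    {"offset": [0,-0.03,0],"yaw": 0},
    {"offset": [0,-0.04,0],"yaw": 0},
    {"offset": [0,-0.05,0],"yaw": 0},
    {"offset": [0,-0.055,0],"yaw": 0},
    {"offset": [0,-0.055,0],"yaw": 0},
    {"offset": [0,-0.055,0],"yaw": 0},
  ],
)

```text
time_s: 11.08
eef_pos: [460.4, 223.9, 98.1]
ee_rot: [0.702, -0.699, 0.094, -0.103]
force: [-0.1, -0.1, -2.8]
grip_width: 0.616
```

```bash
python3 -c "
from h import *
go(590,-5,100,45.3)
d=cap('side'); cv2.imwrite('pics/s2.png',cv2.resize(d['img'][200:330,230:390],None,fx=4.5,fy=4.5,interpolation=cv2.INTER_CUBIC)[:,:,::-1].clip(0,255).astype(np.uint8))
"
```

```text
t 11.08 pos [460.38 223.91  98.13] F [-0.12 -0.09 -2.75] M [-0.024 -0.007  0.034] w 0.0526 jawx -15.99 down [ 0.012  0.002 -1.   ] q [ 0.22  0.45  1.73 -0.    0.95  0.5 ]
offset [ 0.1877 -0.0008 -0.1844] yaw -1.0697 rows>= 6.308442452091783 8.55957507779834
```

View pics/s2.png

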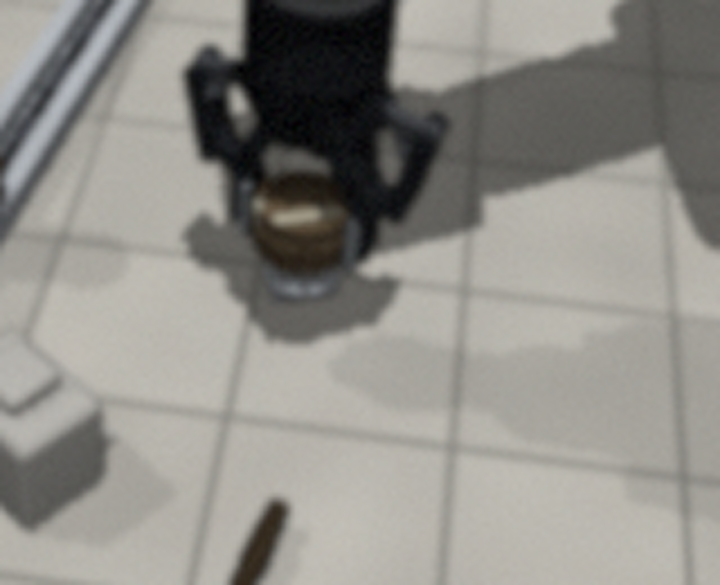

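```bash
python3 -c "
from h import *
go(603,2,100,45.3)"
```

```text
t 11.13 pos [460.19 223.84  97.72] F [ 0.23  0.97 -2.44] M [ 0.004 -0.009  0.006] w 0.0524 jawx -15.99 down [ 0.011  0.002 -1.   ] q [ 0.22  0.45  1.73 -0.    0.95  0.5 ]
offset [ 0.1984 -0.0011 -0.1739] yaw -1.0698 rows>= 6.327083946518214 8.560519095919213
```

Call:
jog_arm(
  targets=[
    {"offset": [0.02,0,-0.0175],"yaw": -0.11},
    {"offset": [0.04,0,-0.035],"yaw": -0.22},
    {"offset": [0.06,0,-0.0525],"yaw": -0.33},
    {"offset": [0.08,0,-0.07],"yaw": -0.44},
    {"offset": [0.1,0,-0.0875],"yaw": -0.55},
    {"offset": [0.12,0,-0.105],"yaw": -0.66},
    {"offset": [0.14,-0.001,-0.1225],"yaw": -0.77},
    {"offset": [0.16,-0.001,-0.14],"yaw": -0.88},
    {"offset": [0.18,-0.001,-0.1575],"yaw": -0.98},
    {"offset": [0.194,-0.001,-0.17],"yaw": -1.05},
    {"offset": [0.1984,-0.001,-0.1739],"yaw": -1.0698},
    {"offset": [0.1984,-0.001,-0.1739],"yaw": -1.0698},
  ],
)

```text
time_s: 12.13
eef_pos: [603.3, 0.6, 98.9]
ee_rot: [-0.652, 0.653, 0.276, -0.268]
force: [-0.5, -0.2, -1.5]
grip_width: 0.617
```

```bash
python3 -c "
from h import *
go(603,2,55.5,45.3)"
```

```text
t 12.13 pos [6.0326e+02 5.7000e-01 9.8920e+01] F [-0.5  -0.23 -1.54] M [ 0.007  0.012 -0.03 ] w 0.0527 jawx 45.24 down [ 0.01   0.002 -1.   ] q [-0.19  0.62  1.43  0.    1.07 -0.99]
offset [0.0005 0.0434 0.0015] yaw -0.0011 rows>= 1.041786314850042 0.00878809205390266
```

Call:
jog_arm(
  targets=[
    {"offset": [0.0005,0.008,0.0015],"yaw": -0.001},
    {"offset": [0.0005,0.016,0.0015],"yaw": -0.001},
    {"offset": [0.0005,0.024,0.0015],"yaw": -0.001},
    {"offset": [0.0005,0.032,0.0015],"yaw": -0.001},
    {"offset": [0.0005,0.04,0.0015],"yaw": -0.001},
    {"offset": [0.0005,0.0434,0.0015],"yaw": -0.001},
    {"offset": [0.0005,0.0434,0.0015],"yaw": -0.001},
    {"offset": [0.0005,0.0434,0.0015],"yaw": -0.001},
  ],
)

```text
time_s: 12.8
eef_pos: [603.0, 2.1, 55.5]
ee_rot: [-0.652, 0.653, 0.276, -0.269]
force: [-0.2, -0.5, -1.6]
grip_width: 0.612
```

```bash
cat >> h.py <<'E'
rn=np.array([np.cos(np.deg2rad(7.8)),-np.sin(np.deg2rad(7.8))]); ry=np.array([-rn[1],rn[0]])
P0=np.array([650.6,-4.4])
def rel(dn,dy,dz,dj=0):
    "offset for move along rail normal dn, rail y dy, up dz (mm)"
    s,r=st(); w=np.r_[rn*dn+ry*dy,dz]; print("offset",(r.T@w/1000).round(5)); p=s["eef_pos"][:2]-P0
    print("rail n,y",(p@rn).round(2),(p@ry).round(2),"hz",s["eef_pos"][2]-43, "F n,y,z",(s["force"][:2]@rn).round(2),(s["force"][:2]@ry).round(2),s["force"][2].round(2))
E
python3 -c "
from h import *
rel(1,0,0)
d=cap('side'); cv2.imwrite('pics/s3.png',cv2.resize(d['img'][160:290,180:340],None,fx=4.5,fy=4.5,interpolation=cv2.INTER_CUBIC)[:,:,::-1].clip(0,255).astype(np.uint8))
rel(1,0,0)
"
```

```text
t 12.80 pos [603.01   2.15  55.46] F [-0.18 -0.53 -1.6 ] M [ 0.027  0.055 -0.005] w 0.0523 jawx 45.29 down [ 0.01   0.002 -1.   ] q [-0.19  0.68  1.46  0.    0.99 -0.99]
offset [ 6.e-04  1.e-05 -8.e-04]
rail n,y -48.04 0.03 hz 12.455099905882236 F n,y,z -0.11 -0.55 -1.6
t 12.85 pos [603.18   2.08  55.8 ] F [ 0.79 -0.07 -1.33] M [ 0.001  0.021 -0.045] w 0.0525 jawx 45.29 down [ 0.011  0.002 -1.   ] q [-0.19  0.68  1.46  0.    0.99 -0.99]
offset [ 6.e-04  1.e-05 -8.e-04]
rail n,y -47.86 -0.01 hz 12.800641369391862 F n,y,z 0.8 0.04 -1.33
```

View pics/s3.png

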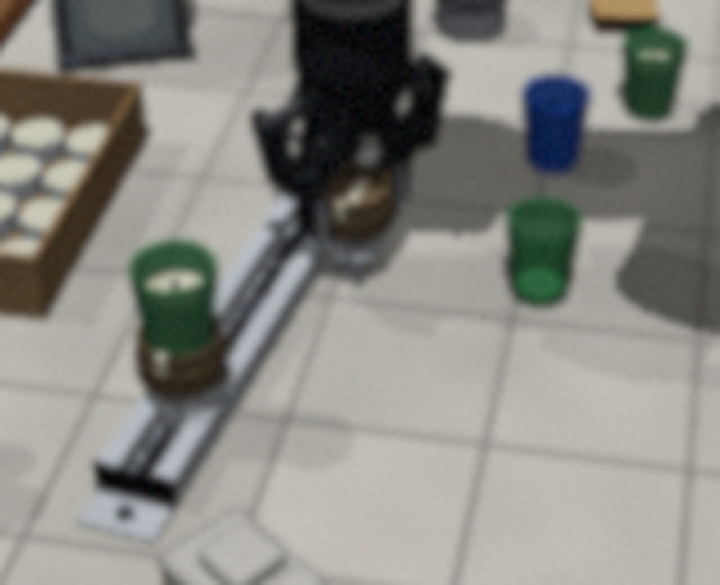

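Call:
jog_arm(
  targets=[
    {"offset": [0.0012,0,-0.0016],"yaw": 0},
    {"offset": [0.0024,0,-0.0032],"yaw": 0},
    {"offset": [0.0036,0,-0.0048],"yaw": 0},
    {"offset": [0.0045,0,-0.006],"yaw": 0},
    {"offset": [0.0054,0,-0.0072],"yaw": 0},
    {"offset": [0.0063,0,-0.0084],"yaw": 0},
    {"offset": [0.0066,0,-0.0088],"yaw": 0},
    {"offset": [0.0066,0,-0.0088],"yaw": 0},
  ],
)

```text
time_s: 13.52
eef_pos: [614.2, 0.6, 55.9]
ee_rot: [-0.652, 0.653, 0.276, -0.268]
force: [1.0, 0.2, -2.3]
grip_width: 0.614
```

```bash
python3 -c "
from h import *
rel(1,0,0)"
```

```text
t 13.52 pos [6.1419e+02 5.6000e-01 5.5890e+01] F [ 0.96  0.17 -2.29] M [-0.019  0.035 -0.044] w 0.0525 jawx 45.29 down [ 0.011  0.002 -1.   ] q [-0.19  0.7   1.42  0.    1.01 -0.98]
offset [ 6.e-04  1.e-05 -8.e-04]
rail n,y -36.75 -0.03 hz 12.891120709782818 F n,y,z 0.92 0.3 -2.29
```

Call:
jog_arm(
  targets=[
    {"offset": [0.0003,0.0002,-0.0004],"yaw": 0},
    {"offset": [0.0006,0.0003,-0.0008],"yaw": 0},
    {"offset": [0.0009,0.0003,-0.0012],"yaw": 0},
    {"offset": [0.0012,0.0003,-0.0016],"yaw": 0},
    {"offset": [0.0012,0.0003,-0.0016],"yaw": 0},
  ],
)

```text
time_s: 13.93
eef_pos: [616.3, 0.3, 55.6]
ee_rot: [-0.652, 0.653, 0.276, -0.268]
force: [-0.1, 0.3, -1.9]
grip_width: 0.614
```

```bash
python3 -c "
from h import *
rel(1,0,0)"
```

```text
t 13.93 pos [6.1625e+02 2.6000e-01 5.5610e+01] F [-0.12  0.32 -1.86] M [-0.022  0.023 -0.013] w 0.0524 jawx 45.29 down [ 0.011  0.002 -1.   ] q [-0.19  0.71  1.42  0.    1.01 -0.98]
offset [ 6.e-04  1.e-05 -8.e-04]
rail n,y -34.66 -0.05 hz 12.613301204540107 F n,y,z -0.16 0.31 -1.86
```

Call:
jog_arm(
  targets=[
    {"offset": [0.0003,0,-0.0004],"yaw": 0},
    {"offset": [0.0006,0,-0.0008],"yaw": 0},
    {"offset": [0.0009,0,-0.0012],"yaw": 0},
    {"offset": [0.0012,0,-0.0016],"yaw": 0},
    {"offset": [0.0012,0,-0.0016],"yaw": 0},
  ],
)

```text
time_s: 14.35
eef_pos: [618.1, -0.1, 55.5]
ee_rot: [-0.652, 0.653, 0.276, -0.269]
force: [-1.7, 0.6, -2.0]
grip_width: 0.62
```

```bash
python3 -c "
from h import *
rel(1,0,0)"
```

```text
t 14.35 pos [ 6.1813e+02 -5.0000e-02  5.5540e+01] F [-1.75  0.62 -2.02] M [-0.021  0.377  0.018] w 0.0529 jawx 45.29 down [ 0.011  0.002 -1.   ] q [-0.19  0.71  1.41  0.    1.01 -0.98]
offset [ 6.e-04  1.e-05 -8.e-04]
rail n,y -32.76 -0.1 hz 12.540856131893406 F n,y,z -1.81 0.38 -2.02
```

Call:
jog_arm(
  targets=[
    {"offset": [0.0003,0,-0.0004],"yaw": 0},
    {"offset": [0.0006,0,-0.0008],"yaw": 0},
    {"offset": [0.0009,0,-0.0012],"yaw": 0},
    {"offset": [0.0009,0,-0.0012],"yaw": 0},
    {"offset": [0.0009,0,-0.0012],"yaw": 0},
  ],
)

```text
time_s: 14.77
eef_pos: [619.7, -0.2, 55.5]
ee_rot: [-0.652, 0.653, 0.276, -0.269]
force: [-1.4, -0.7, -2.5]
grip_width: 0.621
```

```bash
python3 -c "
from h import *
rel(1,0,0)
d=cap('side')
for i in range(3):
  d=cap('side');rel(1,0,0)
cv2.imwrite('pics/s4.png',cv2.resize(d['img'][160:290,180:340],None,fx=4.5,fy=4.5,interpolation=cv2.INTER_CUBIC)[:,:,::-1].clip(0,255).astype(np.uint8))
"
```

```text
t 14.77 pos [ 6.1968e+02 -2.4000e-01  5.5530e+01] F [-1.38 -0.68 -2.52] M [-0.048  0.339 -0.001] w 0.0530 jawx 45.29 down [ 0.011  0.002 -1.   ] q [-0.19  0.71  1.41  0.    1.01 -0.98]
offset [ 6.e-04  1.e-05 -8.e-04]
rail n,y -31.2 -0.07 hz 12.533227790303215 F n,y,z -1.27 -0.86 -2.52
t 14.87 pos [ 6.1968e+02 -2.4000e-01  5.5560e+01] F [-1.41  0.05 -2.35] M [-0.013  0.267  0.003] w 0.0523 jawx 45.29 down [ 0.011  0.002 -1.   ] q [-0.19  0.71  1.41  0.    1.01 -0.98]
offset [ 6.e-04  1.e-05 -8.e-04]
rail n,y -31.2 -0.08 hz 12.559333161856415 F n,y,z -1.41 -0.15 -2.35
t 14.92 pos [ 6.1966e+02 -2.2000e-01  5.5520e+01] F [-0.57 -0.27 -2.41] M [-0.087  0.341 -0.008] w 0.0526 jawx 45.29 down [ 0.011  0.002 -1.   ] q [-0.19  0.71  1.41  0.    1.01 -0.98]
offset [ 6.e-04  1.e-05 -8.e-04]
rail n,y -31.22 -0.06 hz 12.524765950944577 F n,y,z -0.53 -0.34 -2.41
t 14.97 pos [ 6.1964e+02 -2.1000e-01  5.5520e+01] F [-2.24  0.8  -1.99] M [-0.014  0.294  0.034] w 0.0521 jawx 45.29 down [ 0.011  0.002 -1.   ] q [-0.19  0.71  1.41  0.    1.01 -0.98]
offset [ 6.e-04  1.e-05 -8.e-04]
rail n,y -31.24 -0.05 hz 12.51637690911459 F n,y,z -2.33 0.49 -1.99
```

View pics/s4.png

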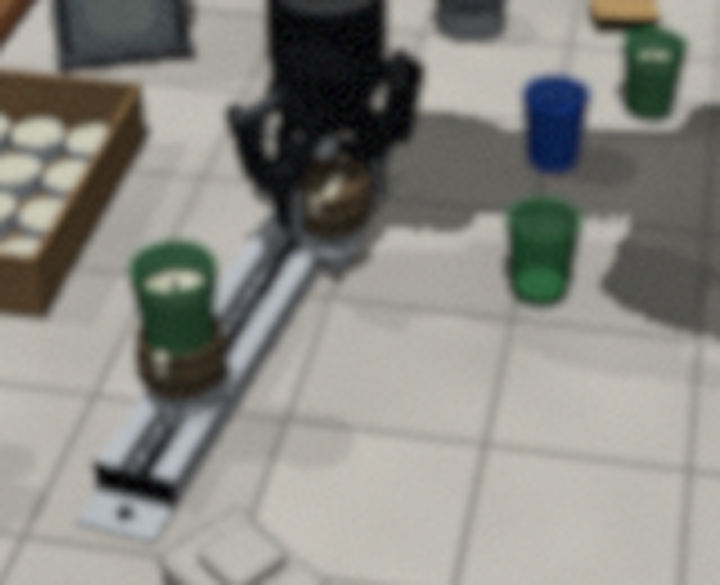

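```bash
python3 -c "
from h import *
rel(34.0,0,14)"
```

```text
t 14.97 pos [ 6.1964e+02 -2.1000e-01  5.5520e+01] F [-2.24  0.8  -1.99] M [-0.014  0.294  0.034] w 0.0521 jawx 45.29 down [ 0.011  0.002 -1.   ] q [-0.19  0.71  1.41  0.    1.01 -0.98]
offset [ 0.02054 -0.01365 -0.02727]
rail n,y -31.24 -0.05 hz 12.51637690911459 F n,y,z -2.33 0.49 -1.99
```

Call:
jog_arm(
  targets=[
    {"offset": [-0.0012,0,0.0016],"yaw": 0},
    {"offset": [-0.0018,-0.002,0.0024],"yaw": 0},
    {"offset": [-0.0018,-0.008,0.0024],"yaw": 0},
    {"offset": [-0.0018,-0.014,0.0024],"yaw": 0},
    {"offset": [0.003,-0.014,-0.004],"yaw": 0},
    {"offset": [0.008,-0.014,-0.0106],"yaw": 0},
    {"offset": [0.013,-0.0138,-0.0173],"yaw": 0},
    {"offset": [0.018,-0.0137,-0.0239],"yaw": 0},
    {"offset": [0.0205,-0.0137,-0.0273],"yaw": 0},
    {"offset": [0.0205,-0.0137,-0.0273],"yaw": 0},
    {"offset": [0.0205,-0.0137,-0.0273],"yaw": 0},
  ],
)

```text
time_s: 15.88
eef_pos: [653.2, -4.9, 69.8]
ee_rot: [-0.652, 0.653, 0.276, -0.268]
force: [0.0, -0.9, -1.5]
grip_width: 0.615
```

```bash
python3 -c "
from h import *
rel(0,0,-10)"
```

```text
t 15.88 pos [653.24  -4.85  69.81] F [ 0.   -0.93 -1.51] M [0.001 0.046 0.014] w 0.0525 jawx 45.29 down [ 0.011  0.002 -1.   ] q [-0.19  0.76  1.27  0.    1.1  -0.98]
offset [-9.e-05  1.e-02  6.e-05]
rail n,y 2.68 -0.09 hz 26.811287158292075 F n,y,z 0.13 -0.92 -1.51
```

Call:
jog_arm(
  targets=[
    {"offset": [0,0.0015,0],"yaw": 0},
    {"offset": [0,0.003,0],"yaw": 0},
    {"offset": [0,0.004,0],"yaw": 0},
    {"offset": [0,0.005,0],"yaw": 0},
    {"offset": [0,0.0055,0],"yaw": 0},
    {"offset": [0,0.006,0],"yaw": 0},
    {"offset": [0,0.006,0],"yaw": 0},
  ],
)

```text
time_s: 16.47
eef_pos: [653.2, -4.8, 63.7]
ee_rot: [-0.652, 0.653, 0.276, -0.269]
force: [-0.4, -1.3, -1.8]
grip_width: 0.617
```

```bash
python3 -c "
from h import *
rel(0,0,-10)"
```

```text
t 16.47 pos [653.25  -4.84  63.7 ] F [-0.44 -1.33 -1.8 ] M [-0.008  0.028 -0.016] w 0.0527 jawx 45.29 down [ 0.011  0.002 -1.   ] q [-0.19  0.77  1.28  0.    1.09 -0.98]
offset [-9.e-05  1.e-02  6.e-05]
rail n,y 2.68 -0.08 hz 20.69959644039966 F n,y,z -0.26 -1.38 -1.8
```

Call:
jog_arm(
  targets=[
    {"offset": [0,0.0006,0],"yaw": 0},
    {"offset": [0,0.0012,0],"yaw": 0},
    {"offset": [0,0.0018,0],"yaw": 0},
    {"offset": [0,0.002,0],"yaw": 0},
    {"offset": [0,0.002,0],"yaw": 0},
  ],
)

```text
time_s: 16.88
eef_pos: [653.2, -4.8, 61.6]
ee_rot: [-0.652, 0.653, 0.276, -0.269]
force: [-0.2, 0.6, -2.2]
grip_width: 0.614
```

```bash
python3 -c "
from h import *
rel(0,0,-10)"
```

```text
t 16.88 pos [653.21  -4.82  61.57] F [-0.24  0.56 -2.19] M [-0.02  -0.032 -0.061] w 0.0524 jawx 45.3 down [ 0.01   0.002 -1.   ] q [-0.19  0.77  1.28  0.    1.08 -0.98]
offset [-9.e-05  1.e-02  6.e-05]
rail n,y 2.65 -0.06 hz 18.573676184522846 F n,y,z -0.31 0.52 -2.19
```

Call:
jog_arm(
  targets=[
    {"offset": [0,0.001,0],"yaw": 0},
    {"offset": [0,0.002,0],"yaw": 0},
    {"offset": [0,0.003,0],"yaw": 0},
    {"offset": [0,0.004,0],"yaw": 0},
    {"offset": [0,0.005,0],"yaw": 0},
    {"offset": [0,0.006,0],"yaw": 0},
    {"offset": [0,0.007,0],"yaw": 0},
    {"offset": [0,0.007,0],"yaw": 0},
  ],
)

```text
time_s: 17.55
eef_pos: [653.2, -4.8, 54.3]
ee_rot: [-0.652, 0.653, 0.276, -0.269]
force: [0.5, 0.4, -2.0]
grip_width: 0.616
```

```bash
python3 -c "
from h import *
rel(0,0,-10)"
```

```text
t 17.55 pos [653.18  -4.77  54.33] F [ 0.47  0.44 -1.98] M [-0.022 -0.03  -0.009] w 0.0526 jawx 45.29 down [ 0.01   0.002 -1.   ] q [-0.19  0.78  1.28  0.    1.07 -0.98]
offset [-9.e-05  1.e-02  6.e-05]
rail n,y 2.61 -0.02 hz 11.325128440721421 F n,y,z 0.4 0.5 -1.98
```

Call:
jog_arm(
  targets=[
    {"offset": [0,0.0008,0],"yaw": 0},
    {"offset": [0,0.0016,0],"yaw": 0},
    {"offset": [0,0.0024,0],"yaw": 0},
    {"offset": [0,0.0032,0],"yaw": 0},
    {"offset": [0,0.004,0],"yaw": 0},
    {"offset": [0,0.0045,0],"yaw": 0},
    {"offset": [0,0.0045,0],"yaw": 0},
  ],
)

```text
time_s: 18.13
eef_pos: [653.4, -4.9, 50.1]
ee_rot: [-0.652, 0.653, 0.276, -0.269]
force: [-0.6, -1.5, 3.9]
grip_width: 0.615
```

```bash
python3 -c "
from h import *
rel(0,0,-10)"
```

```text
t 18.13 pos [653.39  -4.86  50.09] F [-0.61 -1.46  3.93] M [-0.053  0.144  0.029] w 0.0525 jawx 45.29 down [ 0.011  0.002 -1.   ] q [-0.19  0.78  1.28  0.    1.06 -0.98]
offset [-9.e-05  1.e-02  6.e-05]
rail n,y 2.83 -0.08 hz 7.093234594868335 F n,y,z -0.41 -1.53 3.93
```

Call:
jog_arm(
  targets=[
    {"offset": [0,0.0007,0],"yaw": 0},
    {"offset": [0,0.0014,0],"yaw": 0},
    {"offset": [0,0.002,0],"yaw": 0},
    {"offset": [0,0.0027,0],"yaw": 0},
    {"offset": [0,0.0027,0],"yaw": 0},
    {"offset": [0,0.0027,0],"yaw": 0},
  ],
)

```text
time_s: 18.63
eef_pos: [653.4, -4.9, 47.5]
ee_rot: [-0.652, 0.653, 0.276, -0.269]
force: [-3.7, -0.4, 4.5]
grip_width: 0.618
```

```bash
python3 -c "
from h import *
rel(0,0,-10)
cap('side');rel(0,0,0);cap('side');rel(0,0,0)"
```

```text
t 18.63 pos [653.43  -4.9   47.5 ] F [-3.72 -0.37  4.51] M [-0.086  0.439  0.059] w 0.0528 jawx 45.29 down [ 0.011  0.002 -1.   ] q [-0.19  0.79  1.29  0.    1.06 -0.98]
offset [-9.e-05  1.e-02  6.e-05]
rail n,y 2.87 -0.11 hz 4.503688168321965 F n,y,z -3.63 -0.87 4.51
t 18.68 pos [653.4   -4.92  47.51] F [-2.03 -0.18  6.26] M [-0.048  0.443 -0.019] w 0.0527 jawx 45.29 down [ 0.011  0.002 -1.   ] q [-0.19  0.79  1.29  0.    1.06 -0.98]
offset [0. 0. 0.]
rail n,y 2.85 -0.14 hz 4.508624968995726 F n,y,z -1.99 -0.45 6.26
t 18.73 pos [653.42  -4.91  47.52] F [-2.53 -0.51  5.12] M [-0.016  0.382  0.053] w 0.0529 jawx 45.29 down [ 0.011  0.002 -1.   ] q [-0.19  0.79  1.29  0.    1.06 -0.98]
offset [0. 0. 0.]
rail n,y 2.87 -0.12 hz 4.519971827650913 F n,y,z -2.44 -0.85 5.12
```

Call:
jog_arm(
  targets=[
    {"offset": [0,0.0002,0],"yaw": 0.096},
    {"offset": [0,0.0002,0],"yaw": 0.192},
    {"offset": [-0.0001,0.0002,0.0001],"yaw": 0.288},
    {"offset": [-0.0001,0.0002,0.0002],"yaw": 0.384},
    {"offset": [-0.0002,0.0002,0.0003],"yaw": 0.48},
    {"offset": [-0.0003,0.0002,0.0004],"yaw": 0.576},
    {"offset": [-0.0004,0.0002,0.0005],"yaw": 0.672},
    {"offset": [-0.0005,0.0002,0.0006],"yaw": 0.768},
    {"offset": [-0.0005,0.0002,0.0006],"yaw": 0.768},
  ],
)

```text
time_s: 19.48
eef_pos: [653.3, -4.6, 47.8]
ee_rot: [0.708, -0.706, -0.011, 0.002]
force: [-0.1, 1.4, 5.4]
grip_width: 0.617
```

```bash
python3 -c "
from h import *
rel(-2,0,0)"
```

```text
t 19.48 pos [653.26  -4.63  47.77] F [-0.1   1.36  5.36] M [ 0.074 -0.058 -0.033] w 0.0527 jawx 1.04 down [ 0.013  0.002 -1.   ] q [-0.19  0.79  1.29  0.    1.06 -0.21]
offset [-1.98e-03 -2.00e-05  3.10e-04]
rail n,y 2.66 0.14 hz 4.765271027194785 F n,y,z -0.28 1.33 5.36
```

Call:
jog_arm(
  targets=[
    {"offset": [-0.0005,0.0003,0.0001],"yaw": 0.1},
    {"offset": [-0.001,0.0004,0.0001],"yaw": 0.2},
    {"offset": [-0.0014,0.0004,0.0002],"yaw": 0.3},
    {"offset": [-0.0018,0.0004,0.0002],"yaw": 0.4},
    {"offset": [-0.0021,0.0004,0.0003],"yaw": 0.5},
    {"offset": [-0.0024,0.0004,0.0003],"yaw": 0.6},
    {"offset": [-0.0026,0.0004,0.0004],"yaw": 0.7},
    {"offset": [-0.0026,0.0004,0.0004],"yaw": 0.78},
    {"offset": [-0.0026,0.0004,0.0004],"yaw": 0.79},
    {"offset": [-0.0026,0.0004,0.0004],"yaw": 0.79},
  ],
)

```text
time_s: 20.32
eef_pos: [650.9, -3.8, 47.7]
ee_rot: [0.658, -0.653, 0.262, -0.27]
force: [-1.2, 2.7, 6.0]
grip_width: 0.612
```

```bash
python3 -c "
from h import *
rel(-1,0,0)
cap('side');rel(0,0,1);cap('side');rel(0,0,0)"
```

```text
t 20.32 pos [650.94  -3.81  47.65] F [-1.18  2.72  5.98] M [0.264 0.141 0.055] w 0.0523 jawx -44.2 down [ 0.014  0.002 -1.   ] q [-0.19  0.78  1.3   0.01  1.05  0.58]
offset [-8.0e-04 -1.0e-05 -5.9e-04]
rail n,y 0.26 0.63 hz 4.653804728641553 F n,y,z -1.54 2.53 5.98
t 20.37 pos [650.91  -3.82  47.62] F [-0.74  3.09  4.99] M [ 0.276  0.168 -0.011] w 0.0523 jawx -44.16 down [ 0.013  0.002 -1.   ] q [-0.19  0.78  1.3   0.01  1.05  0.58]
offset [ 1.e-05 -1.e-03  1.e-05]
rail n,y 0.23 0.62 hz 4.620098651907696 F n,y,z -1.16 2.96 4.99
t 20.42 pos [650.94  -3.83  47.65] F [-0.87  3.5   5.31] M [ 0.274  0.083 -0.005] w 0.0523 jawx -44.16 down [ 0.014  0.002 -1.   ] q [-0.19  0.78  1.3   0.01  1.05  0.58]
offset [0. 0. 0.]
rail n,y 0.26 0.61 hz 4.647313782219406 F n,y,z -1.34 3.35 5.31
```

Call:
jog_arm(
  targets=[
    {"offset": [0,-0.0006,0],"yaw": 0.008},
    {"offset": [0,-0.0012,0],"yaw": 0.008},
    {"offset": [0,-0.0018,0],"yaw": 0.008},
    {"offset": [0,-0.0022,0],"yaw": 0.008},
    {"offset": [0,-0.0022,0],"yaw": 0.008},
  ],
)

```text
time_s: 20.83
eef_pos: [651.0, -3.8, 49.9]
ee_rot: [0.657, -0.652, 0.264, -0.272]
force: [0.3, 0.6, 2.6]
grip_width: 0.615
```

```bash
python3 -c "
from h import *
rel(-1,0,0)
cap('side');rel(0,0,1)"
```

```text
t 20.83 pos [650.96  -3.76  49.86] F [0.3  0.6  2.59] M [0.084 0.049 0.062] w 0.0526 jawx -44.6 down [ 0.014  0.003 -1.   ] q [-0.19  0.78  1.3   0.01  1.05  0.59]
offset [-8.e-04 -1.e-05 -6.e-04]
rail n,y 0.27 0.68 hz 6.860901103289059 F n,y,z 0.22 0.63 2.59
t 20.88 pos [650.95  -3.77  49.83] F [-0.81  0.43  3.58] M [0.117 0.031 0.054] w 0.0523 jawx -44.6 down [ 0.014  0.002 -1.   ] q [-0.19  0.78  1.3   0.01  1.05  0.59]
offset [ 1.e-05 -1.e-03  1.e-05]
rail n,y 0.26 0.67 hz 6.83269102674798 F n,y,z -0.86 0.32 3.58
```

Call:
jog_arm(
  targets=[
    {"offset": [0,-0.0005,0],"yaw": 0},
    {"offset": [0,-0.001,0],"yaw": 0},
    {"offset": [0,-0.0014,0],"yaw": 0},
    {"offset": [0,-0.0014,0],"yaw": 0},
  ],
)

```text
time_s: 21.22
eef_pos: [650.9, -3.8, 51.2]
ee_rot: [0.657, -0.652, 0.264, -0.272]
force: [0.6, 0.4, 1.3]
grip_width: 0.616
```

```bash
python3 -c "
from h import *
rel(-1,0,0)
cap('side');rel(0,0,1)"
```

```text
t 21.22 pos [650.93  -3.8   51.2 ] F [0.55 0.43 1.26] M [ 0.045 -0.056  0.006] w 0.0526 jawx -44.61 down [ 0.014  0.002 -1.   ] q [-0.19  0.78  1.3   0.01  1.06  0.59]
offset [-8.e-04 -1.e-05 -6.e-04]
rail n,y 0.24 0.63 hz 8.197737600624272 F n,y,z 0.49 0.5 1.26
t 21.27 pos [650.93  -3.83  51.2 ] F [0.11 1.81 1.8 ] M [ 0.081 -0.066  0.057] w 0.0524 jawx -44.61 down [ 0.014  0.002 -1.   ] q [-0.19  0.78  1.3   0.01  1.06  0.59]
offset [ 1.e-05 -1.e-03  1.e-05]
rail n,y 0.25 0.61 hz 8.198515614478339 F n,y,z -0.14 1.81 1.8
```

Call:
jog_arm(
  targets=[
    {"offset": [0,0,0],"yaw": 0},
    {"offset": [0,0,0],"yaw": 0},
    {"offset": [0,0,0],"yaw": 0},
    {"offset": [0,0,0],"yaw": 0},
    {"offset": [0,0,0],"yaw": 0},
    {"offset": [0,0,0],"yaw": 0},
    {"offset": [0,0,0],"yaw": 0},
  ],
  fingers=0.0854,
)

```text
time_s: 21.85
eef_pos: [650.9, -3.8, 51.2]
ee_rot: [0.657, -0.652, 0.264, -0.272]
force: [1.1, -0.3, -0.2]
grip_width: 1.002
```

Call:
jog_arm(
  targets=[
    {"offset": [0,-0.01,0],"yaw": 0},
    {"offset": [0,-0.02,0],"yaw": 0},
    {"offset": [0,-0.03,0],"yaw": 0},
    {"offset": [0,-0.045,0],"yaw": 0},
    {"offset": [0,-0.06,0],"yaw": 0},
    {"offset": [0,-0.075,0],"yaw": 0},
    {"offset": [0,-0.09,0],"yaw": 0},
    {"offset": [0,-0.1,0],"yaw": 0},
    {"offset": [0,-0.1,0],"yaw": 0},
    {"offset": [0,-0.1,0],"yaw": 0},
  ],
)

```text
time_s: 22.68
eef_pos: [649.6, -4.1, 151.7]
ee_rot: [0.657, -0.651, 0.264, -0.273]
force: [-0.0, -0.0, -0.0]
grip_width: 1.002
```

```bash
python3 -c "
from h import *
go(422,-245,150,-45)
d=cap('side'); cv2.imwrite('pics/s5.png',cv2.resize(d['img'][150:290,180:340],None,fx=4.2,fy=4.2,interpolation=cv2.INTER_CUBIC)[:,:,::-1].clip(0,255).astype(np.uint8))
"
```

```text
t 22.68 pos [649.63  -4.07 151.65] F [-0.02 -0.02 -0.01] M [0.077 0.009 0.016] w 0.0856 jawx -44.61 down [ 0.015  0.002 -1.   ] q [-0.19  0.66  1.22  0.01  1.25  0.59]
offset [ 0.0071 -0.0022 -0.3314] yaw 0.0068 rows>= 7.94862478891986 0.05437377718980567
```

View pics/s5.png

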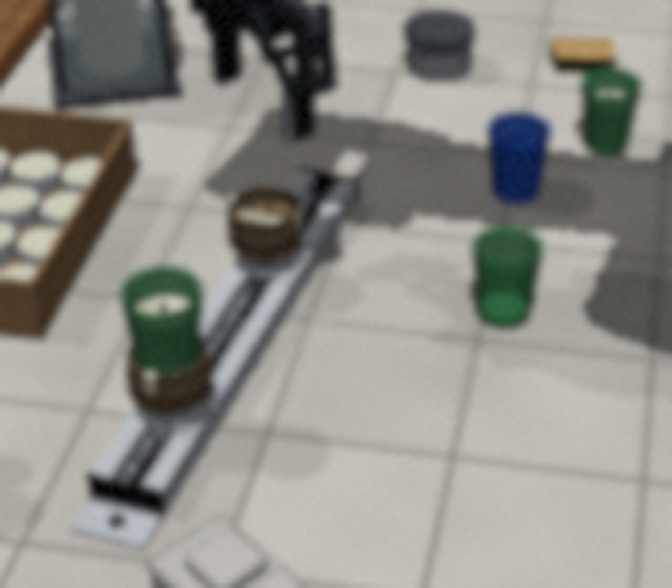

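```bash
cat > mv.py <<'E'
from h import *; import pickle,sys
def meas(d,x,y,z=60,name=None):
    im,xs,ys=rectify(d,z,x-45,x+45,y-45,y+45,0.25)
    gr=im[...,1]-im[...,0]
    m=(gr>20).astype(np.uint8)
    cs,_=cv2.findContours(m,cv2.RETR_EXTERNAL,cv2.CHAIN_APPROX_NONE); c=max(cs,key=cv2.contourArea)
    (cx,cy),ax,an=cv2.fitEllipse(c); (ex,ey),er=cv2.minEnclosingCircle(c)
    if name: cv2.imwrite(name,im[:,:,::-1].clip(0,255).astype(np.uint8))
    print("ell",np.interp(cy,range(len(xs)),xs).round(2),np.interp(cx,range(len(ys)),ys).round(2),np.array(ax)*.25,"circ",np.interp(ey,range(len(xs)),xs).round(2),np.interp(ex,range(len(ys)),ys).round(2),er*.5)
if __name__=="__main__":
    d=pickle.load(open("top.pkl","rb")); meas(d,422,-245,60,"pics/v1.png")
E
python3 mv.py
```

```text
ell 422.13 -241.8 [45.28270721 53.99236298] circ 422.53 -247.89 47.068946838378906
```

View pics/v1.png

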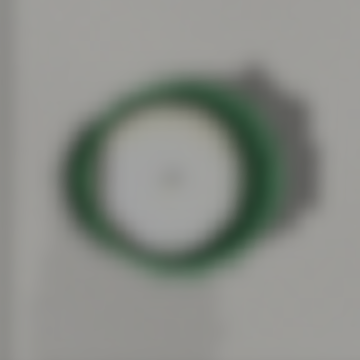

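Call:
jog_arm(
  targets=[
    {"offset": [0.001,0,-0.038],"yaw": 0.007},
    {"offset": [0.002,-0.001,-0.076],"yaw": 0.007},
    {"offset": [0.003,-0.001,-0.114],"yaw": 0.007},
    {"offset": [0.004,-0.001,-0.152],"yaw": 0.007},
    {"offset": [0.005,-0.001,-0.19],"yaw": 0.007},
    {"offset": [0.006,-0.002,-0.228],"yaw": 0.007},
    {"offset": [0.007,-0.002,-0.266],"yaw": 0.007},
    {"offset": [0.007,-0.002,-0.295],"yaw": 0.007},
    {"offset": [0.007,-0.002,-0.315],"yaw": 0.007},
    {"offset": [0.007,-0.002,-0.328],"yaw": 0.007},
    {"offset": [0.007,-0.002,-0.3314],"yaw": 0.007},
    {"offset": [0.007,-0.002,-0.3314],"yaw": 0.007},
  ],
)

```text
time_s: 23.73
eef_pos: [421.1, -245.1, 148.6]
ee_rot: [0.656, -0.65, 0.268, -0.275]
force: [-0.6, -0.3, 0.5]
grip_width: 1.0
```

```bash
python3 -c "
from h import *
go(422.6,-244.3,38,-45)"
```

```text
t 23.73 pos [ 421.07 -245.07  148.63] F [-0.6  -0.34  0.48] M [-0.029  0.024 -0.017] w 0.0854 jawx -45.09 down [ 0.012  0.003 -1.   ] q [-0.77  0.33  1.75  0.01  1.05  0.01]
offset [-1.000e-04  1.106e-01  4.000e-04] yaw -0.0016 rows>= 2.6534008037446224 0.012920509127329992
```

Call:
jog_arm(
  targets=[
    {"offset": [0,0.014,0],"yaw": 0},
    {"offset": [0,0.028,0],"yaw": 0},
    {"offset": [0,0.042,0.0002],"yaw": 0},
    {"offset": [0,0.056,0.0003],"yaw": 0},
    {"offset": [0,0.07,0.0004],"yaw": 0},
    {"offset": [0,0.084,0.0004],"yaw": 0},
    {"offset": [0,0.097,0.0004],"yaw": 0},
    {"offset": [0,0.106,0.0004],"yaw": 0},
    {"offset": [0,0.1106,0.0004],"yaw": 0},
    {"offset": [0,0.1106,0.0004],"yaw": 0},
    {"offset": [0,0.1106,0.0004],"yaw": 0},
  ],
)

```text
time_s: 24.65
eef_pos: [423.0, -244.3, 38.3]
ee_rot: [0.656, -0.65, 0.267, -0.275]
force: [-0.2, 0.4, -0.0]
grip_width: 1.001
```

Call:
jog_arm(
  targets=[
    {"offset": [0,0,0],"yaw": 0},
    {"offset": [0,0,0],"yaw": 0},
    {"offset": [0,0,0],"yaw": 0},
    {"offset": [0,0,0],"yaw": 0},
    {"offset": [0,0,0],"yaw": 0},
    {"offset": [0,0,0],"yaw": 0},
    {"offset": [0,0,0],"yaw": 0},
    {"offset": [0,0,0],"yaw": 0},
  ],
  fingers=0.04,
  grip_force=20,
)

```text
time_s: 25.32
eef_pos: [423.2, -244.4, 38.9]
ee_rot: [0.656, -0.65, 0.267, -0.275]
force: [-1.1, 1.3, 6.2]
grip_width: 0.576
```

```bash
python3 -c "
from h import *
go(422.6,-244.3,38,35)"
```

```text
t 25.32 pos [ 423.21 -244.45   38.89] F [-1.09  1.33  6.21] M [ 0.175  0.172 -0.002] w 0.0492 jawx -45.07 down [ 0.013  0.003 -1.   ] q [-0.77  0.51  1.83  0.02  0.79  0.01]
offset [-0.0005  0.0009 -0.0003] yaw -1.3975 rows>= 0.026170498977560023 11.182953865879803
```

Call:
jog_arm(
  targets=[
    {"offset": [0,0,0],"yaw": 0},
    {"offset": [0,0,0],"yaw": 0},
    {"offset": [0,0,0],"yaw": 0},
    {"offset": [0,0,0],"yaw": 0},
    {"offset": [0,0,0],"yaw": 0},
  ],
  fingers=0.0854,
)

```text
time_s: 25.73
eef_pos: [423.2, -244.4, 38.9]
ee_rot: [0.656, -0.65, 0.267, -0.275]
force: [-0.5, 0.7, -0.4]
grip_width: 1.002
```

Call:
jog_arm(
  targets=[
    {"offset": [0,0.0005,0],"yaw": -0.12},
    {"offset": [0,0.0009,0],"yaw": -0.24},
    {"offset": [0,0.0009,0],"yaw": -0.36},
    {"offset": [0,0.0009,0],"yaw": -0.48},
    {"offset": [0,0.0009,0],"yaw": -0.6},
    {"offset": [0,0.0009,0],"yaw": -0.72},
    {"offset": [0,0.0009,0],"yaw": -0.84},
    {"offset": [0,0.0009,0],"yaw": -0.96},
    {"offset": [0,0.0009,0],"yaw": -1.08},
    {"offset": [0,0.0009,0],"yaw": -1.2},
    {"offset": [0,0.0009,0],"yaw": -1.32},
    {"offset": [0,0.0009,0],"yaw": -1.4},
  ],
)

```text
time_s: 26.73
eef_pos: [423.2, -244.4, 37.9]
ee_rot: [-0.673, 0.674, 0.22, -0.211]
force: [0.3, 0.9, -0.1]
grip_width: 0.999
```

Call:
jog_arm(
  targets=[
    {"offset": [0,0,0],"yaw": 0},
    {"offset": [0,0,0],"yaw": 0},
    {"offset": [0,0,0],"yaw": 0},
    {"offset": [0,0,0],"yaw": 0},
    {"offset": [0,0,0],"yaw": 0},
    {"offset": [0,0,0],"yaw": 0},
    {"offset": [0,0,0],"yaw": 0},
    {"offset": [0,0,0],"yaw": 0},
  ],
  fingers=0.04,
  grip_force=30,
)

```text
time_s: 27.4
eef_pos: [423.3, -244.6, 38.1]
ee_rot: [-0.673, 0.674, 0.22, -0.211]
force: [-1.1, -0.7, 5.5]
grip_width: 0.575
```

```bash
python3 -c "
from h import *
st()"
```

```text
t 27.40 pos [ 423.29 -244.59   38.11] F [-1.05 -0.7   5.53] M [-0.073  0.227  0.009] w 0.0491 jawx 35.47 down [ 0.013  0.002 -1.   ] q [-0.77  0.52  1.83  0.02  0.79 -1.4 ]
```

Call:
jog_arm(
  targets=[
    {"offset": [0,-0.006,0],"yaw": 0},
    {"offset": [0,-0.014,0],"yaw": 0},
    {"offset": [0,-0.026,0],"yaw": 0},
    {"offset": [0,-0.04,0],"yaw": 0},
    {"offset": [0,-0.054,0],"yaw": 0},
    {"offset": [0,-0.068,0],"yaw": 0},
    {"offset": [0,-0.08,0],"yaw": 0},
    {"offset": [0,-0.088,0],"yaw": 0},
    {"offset": [0,-0.09,0],"yaw": 0},
    {"offset": [0,-0.09,0],"yaw": 0},
    {"offset": [0,-0.09,0],"yaw": 0},
  ],
)

```text
time_s: 28.32
eef_pos: [421.9, -244.6, 127.6]
ee_rot: [-0.673, 0.674, 0.22, -0.211]
force: [-0.5, -0.2, -1.2]
grip_width: 0.576
```

```bash
python3 - <<'E'
from h import *
d=cap("top",3); 
im,xs,ys=rectify(d,64.5,651-45,651+45,-4-45,-4+45,0.2)
cv2.imwrite("pics/dish.png",im[:,:,::-1].clip(0,255).astype(np.uint8))
for a,b in ((651,-3.8),):
    for z in (58.5,70.5):
        h,hx,hy=rectify(d,z,a-32,a+32,b-32,b+32,.25); X,Y=np.meshgrid(hx,hy,indexing="ij"); val=h.mean(2)
        for rad in (18,):
            w=np.clip(val-125,0,None)*(np.hypot(X-a,Y-b)<rad)
            C=np.cov(np.c_[X.ravel(),Y.ravel()].T,aweights=w.ravel()+1e-9); ev,V=np.linalg.eigh(C); v=V[:,1]*np.sign(V[0,1])
            print(z,(w*X).sum()/w.sum(),(w*Y).sum()/w.sum(),np.rad2deg(np.arctan2(v[1],v[0])))
e=cap("side"); cv2.imwrite('pics/s6.png',cv2.resize(e['img'][110:250,220:380],None,fx=4.2,fy=4.2,interpolation=cv2.INTER_CUBIC)[:,:,::-1].clip(0,255).astype(np.uint8))
go(650.9,-3.8,128,10)
E
```

```text
58.5 651.0403949635629 -3.5097714876633357 -7.6182333951442915
70.5 650.0280275226918 -3.3939797939547 -7.574969496161751
t 28.52 pos [ 421.92 -244.62  127.56] F [ 0.22 -0.62 -1.1 ] M [ 0.062 -0.034 -0.012] w 0.0491 jawx 35.47 down [ 0.012  0.003 -1.   ] q [-0.77  0.36  1.77  0.01  1.   -1.4 ]
offset [0.3262 0.0031 0.0633] yaw 0.4446 rows>= 7.968962669406965 3.5577219731748175
```

View pics/dish.png

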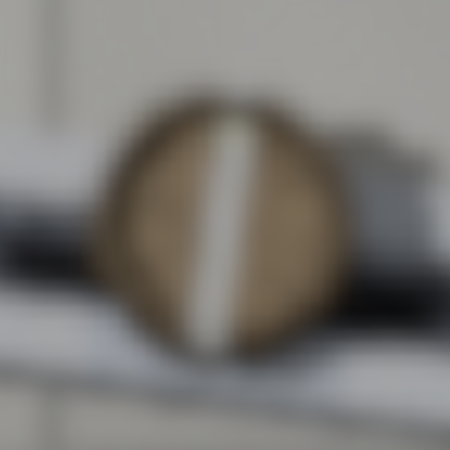

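View pics/s6.png

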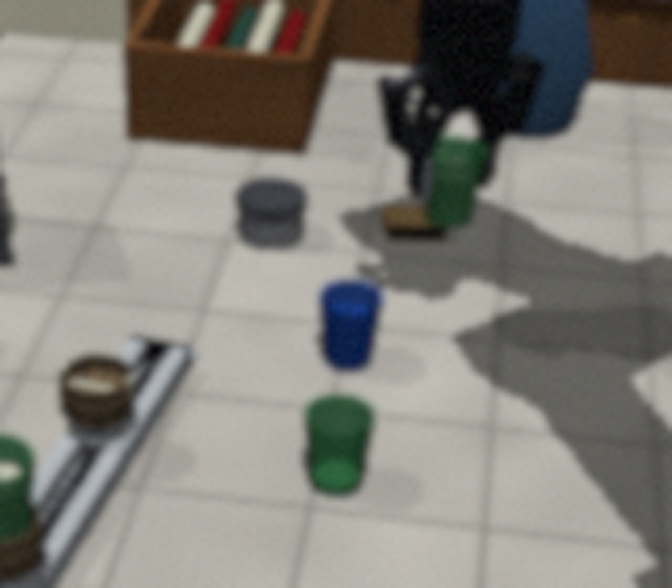

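Call:
jog_arm(
  targets=[
    {"offset": [0.02,0,0.004],"yaw": 0},
    {"offset": [0.05,0,0.0097],"yaw": 0},
    {"offset": [0.085,0.001,0.0165],"yaw": 0},
    {"offset": [0.12,0.001,0.0233],"yaw": 0},
    {"offset": [0.155,0.001,0.03],"yaw": 0},
    {"offset": [0.19,0.002,0.0369],"yaw": 0},
    {"offset": [0.225,0.002,0.0437],"yaw": 0},
    {"offset": [0.26,0.002,0.0505],"yaw": 0},
    {"offset": [0.29,0.003,0.0563],"yaw": 0},
    {"offset": [0.31,0.003,0.0602],"yaw": 0},
    {"offset": [0.322,0.003,0.0625],"yaw": 0},
    {"offset": [0.3262,0.003,0.0633],"yaw": 0},
  ],
)

```text
time_s: 29.52
eef_pos: [651.5, -2.1, 127.2]
ee_rot: [-0.673, 0.673, 0.22, -0.212]
force: [-0.3, 0.4, -1.7]
grip_width: 0.573
```

Call:
jog_arm(
  targets=[
    {"offset": [0,0,0],"yaw": 0},
    {"offset": [0,0,0],"yaw": 0},
  ],
)

```text
time_s: 29.68
eef_pos: [651.1, -2.3, 126.6]
ee_rot: [0.673, -0.673, -0.22, 0.212]
force: [-0.0, -0.3, -1.9]
grip_width: 0.57
```

```bash
python3 - <<'E'
from h import *
e=cap("side"); cv2.imwrite('pics/s7.png',cv2.resize(e['img'][130:270,180:340],None,fx=4.2,fy=4.2,interpolation=cv2.INTER_CUBIC)[:,:,::-1].clip(0,255).astype(np.uint8))
go(651,-3.7,102)
E
```

```text
t 29.73 pos [651.    -2.68 126.89] F [-0.18 -0.16 -0.83] M [-0.001  0.043 -0.017] w 0.0493 jawx 35.55 down [ 0.011  0.004 -1.   ] q [-0.19  0.69  1.24  0.01  1.21 -0.81]
offset [-0.0009  0.0249 -0.0008] yaw 0 rows>= 0.5972702710615154 0.0
```

View pics/s7.png

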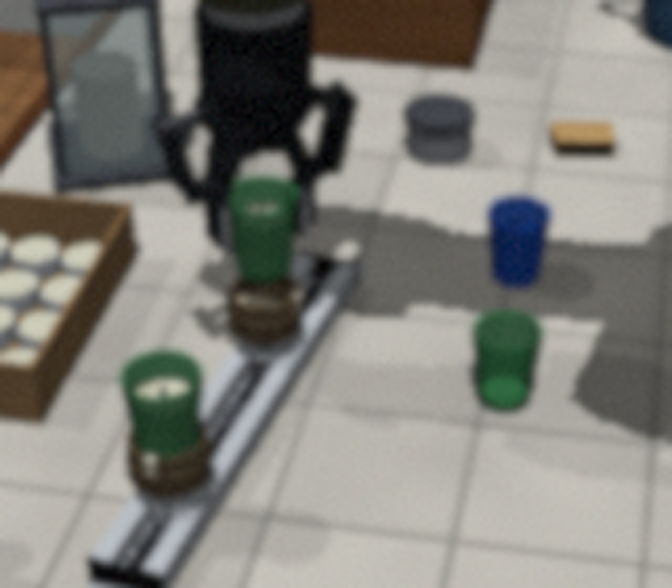

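Call:
jog_arm(
  targets=[
    {"offset": [-0.0005,0.002,-0.0004],"yaw": 0},
    {"offset": [-0.0009,0.005,-0.0008],"yaw": 0},
    {"offset": [-0.0009,0.009,-0.0008],"yaw": 0},
    {"offset": [-0.0009,0.013,-0.0008],"yaw": 0},
    {"offset": [-0.0009,0.016,-0.0008],"yaw": 0},
    {"offset": [-0.0009,0.016,-0.0008],"yaw": 0},
  ],
)

```text
time_s: 30.23
eef_pos: [650.5, -3.8, 109.9]
ee_rot: [0.674, -0.673, -0.219, 0.212]
force: [-0.6, 0.5, -2.0]
grip_width: 0.571
```

```bash
python3 - <<'E'
from h import *
go(651,-3.7,99)
E
```

```text
t 30.23 pos [650.47  -3.85 109.87] F [-0.63  0.53 -2.  ] M [ 0.012 -0.012 -0.031] w 0.0488 jawx 35.54 down [ 0.009  0.004 -1.   ] q [-0.19  0.71  1.25  0.01  1.17 -0.81]
offset [ 0.0004  0.0109 -0.0002] yaw 0 rows>= 0.2609540185334126 0.0
```

Call:
jog_arm(
  targets=[
    {"offset": [0.0004,0.0015,-0.0002],"yaw": 0},
    {"offset": [0.0004,0.003,-0.0002],"yaw": 0},
    {"offset": [0.0004,0.0045,-0.0002],"yaw": 0},
    {"offset": [0.0004,0.006,-0.0002],"yaw": 0},
    {"offset": [0.0004,0.0075,-0.0002],"yaw": 0},
    {"offset": [0.0004,0.009,-0.0002],"yaw": 0},
    {"offset": [0.0004,0.0109,-0.0002],"yaw": 0},
    {"offset": [0.0004,0.0109,-0.0002],"yaw": 0},
    {"offset": [0.0004,0.0109,-0.0002],"yaw": 0},
  ],
)

```text
time_s: 30.98
eef_pos: [651.0, -3.7, 98.9]
ee_rot: [0.674, -0.673, -0.219, 0.212]
force: [0.3, 0.6, -1.8]
grip_width: 0.571
```

```bash
python3 - <<'E'
from h import *
go(651,-3.7,97)
E
```

```text
t 30.98 pos [651.05  -3.67  98.91] F [ 0.31  0.6  -1.76] M [ 0.103 -0.083  0.066] w 0.0488 jawx 35.54 down [ 0.009  0.004 -1.   ] q [-0.19  0.72  1.26  0.01  1.15 -0.81]
offset [-0.0001  0.0019  0.    ] yaw 0 rows>= 0.04584644345626149 0.0
```

Call:
jog_arm(
  targets=[
    {"offset": [0,0.0005,0],"yaw": 0},
    {"offset": [0,0.001,0],"yaw": 0},
    {"offset": [0,0.0014,0],"yaw": 0},
    {"offset": [0,0.0018,0],"yaw": 0},
    {"offset": [0,0.0018,0],"yaw": 0},
  ],
)

```text
time_s: 31.4
eef_pos: [651.1, -3.6, 97.1]
ee_rot: [0.674, -0.673, -0.219, 0.212]
force: [-0.2, 1.1, -0.7]
grip_width: 0.574
```

```bash
python3 - <<'E'
from h import *
st(); cap("side"); st()
E
```

```text
t 31.40 pos [651.09  -3.64  97.08] F [-0.19  1.08 -0.72] M [ 0.099 -0.089  0.029] w 0.0490 jawx 35.54 down [ 0.009  0.004 -1.   ] q [-0.19  0.72  1.26  0.01  1.15 -0.81]
t 31.45 pos [651.11  -3.65  97.14] F [ 0.94  0.97 -1.7 ] M [ 0.066 -0.14   0.052] w 0.0493 jawx 35.54 down [ 0.009  0.004 -1.   ] q [-0.19  0.72  1.26  0.01  1.15 -0.81]
```

Call:
jog_arm(
  targets=[
    {"offset": [0,0.0003,0],"yaw": 0},
    {"offset": [0,0.0006,0],"yaw": 0},
    {"offset": [0,0.0006,0],"yaw": 0},
  ],
)

```text
time_s: 31.7
eef_pos: [651.2, -3.6, 96.6]
ee_rot: [0.674, -0.673, -0.219, 0.212]
force: [0.0, 0.4, 0.2]
grip_width: 0.572
```

```bash
python3 - <<'E'
from h import *
st(); cap("side"); st()
E
```

```text
t 31.70 pos [651.16  -3.64  96.64] F [0.04 0.38 0.22] M [ 0.064 -0.056  0.028] w 0.0489 jawx 35.54 down [ 0.009  0.004 -1.   ] q [-0.19  0.72  1.26  0.01  1.15 -0.81]
t 31.75 pos [651.17  -3.64  96.66] F [-0.47  0.78  0.27] M [ 0.074 -0.087 -0.041] w 0.0494 jawx 35.54 down [ 0.01   0.004 -1.   ] q [-0.19  0.72  1.26  0.01  1.15 -0.81]
```

Call:
jog_arm(
  targets=[
    {"offset": [0,0,0],"yaw": 0},
    {"offset": [0,0,0],"yaw": 0},
    {"offset": [0,0,0],"yaw": 0},
    {"offset": [0,0,0],"yaw": 0},
    {"offset": [0,0,0],"yaw": 0},
    {"offset": [0,0,0],"yaw": 0},
  ],
  fingers=0.0854,
)

```text
time_s: 32.25
eef_pos: [651.2, -3.6, 96.6]
ee_rot: [0.674, -0.673, -0.219, 0.212]
force: [0.6, -0.1, 0.0]
grip_width: 1.001
```

Call:
jog_arm(
  targets=[
    {"offset": [0,-0.008,0],"yaw": 0},
    {"offset": [0,-0.016,0],"yaw": 0},
    {"offset": [0,-0.026,0],"yaw": 0},
    {"offset": [0,-0.04,0],"yaw": 0},
    {"offset": [0,-0.055,0],"yaw": 0},
    {"offset": [0,-0.07,0],"yaw": 0},
    {"offset": [0,-0.085,0],"yaw": 0},
    {"offset": [0,-0.1,0],"yaw": 0},
    {"offset": [0,-0.1,0],"yaw": 0},
  ],
)

```text
time_s: 33.0
eef_pos: [651.3, -4.2, 201.1]
ee_rot: [-0.673, 0.674, 0.222, -0.21]
force: [-0.5, -0.3, 1.3]
grip_width: 0.997
```

```bash
python3 - <<'E'
from h import *
go(450,-200,200)
E
```

```text
t 33.00 pos [651.35  -4.22 201.11] F [-0.52 -0.33  1.29] M [-0.008 -0.032 -0.022] w 0.0852 jawx 35.55 down [ 0.016  0.003 -1.   ] q [-0.19  0.62  1.15  0.01  1.35 -0.81]
offset [-0.2776 -0.0027 -0.0423] yaw 0 rows>= 6.734867531143277 0.0
```

Call:
jog_arm(
  targets=[
    {"offset": [-0.03,0,-0.005],"yaw": 0},
    {"offset": [-0.06,0,-0.01],"yaw": 0},
    {"offset": [-0.1,-0.001,-0.015],"yaw": 0},
    {"offset": [-0.14,-0.001,-0.021],"yaw": 0},
    {"offset": [-0.18,-0.002,-0.028],"yaw": 0},
    {"offset": [-0.22,-0.002,-0.034],"yaw": 0},
    {"offset": [-0.25,-0.003,-0.038],"yaw": 0},
    {"offset": [-0.27,-0.003,-0.041],"yaw": 0},
    {"offset": [-0.2776,-0.003,-0.0423],"yaw": 0},
    {"offset": [-0.2776,-0.003,-0.0423],"yaw": 0},
  ],
)

```text
time_s: 33.83
eef_pos: [449.4, -200.9, 200.4]
ee_rot: [-0.673, 0.674, 0.221, -0.209]
force: [0.2, 1.2, 0.5]
grip_width: 0.999
```

```bash
python3 - <<'E'
from h import *
st()
d=cap("top",2); e=cap("side",1)
im,_,_=rectify(d,118.5,606,696,-49,41,0.25)
a=cv2.resize(im,(360,360)); b=cv2.resize(e["img"][150:270,190:320].astype(np.float32),(390,360),interpolation=cv2.INTER_CUBIC)
cv2.imwrite("pics/end.png",np.hstack([a,b])[:,:,::-1].clip(0,255).astype(np.uint8))
cv2.imwrite("pics/endtop.png",d["img"][:,:,::-1].astype(np.uint8))
gr=im[...,1]-im[...,0]
print("exp rim z118.5 centre px 180")
E
```

```text
t 33.83 pos [ 449.39 -200.89  200.42] F [0.17 1.17 0.53] M [0.009 0.016 0.004] w 0.0853 jawx 35.42 down [ 0.016  0.003 -1.   ] q [-0.66  0.28  1.67  0.01  1.18 -1.29]
exp rim z118.5 centre px 180
```

View pics/end.png

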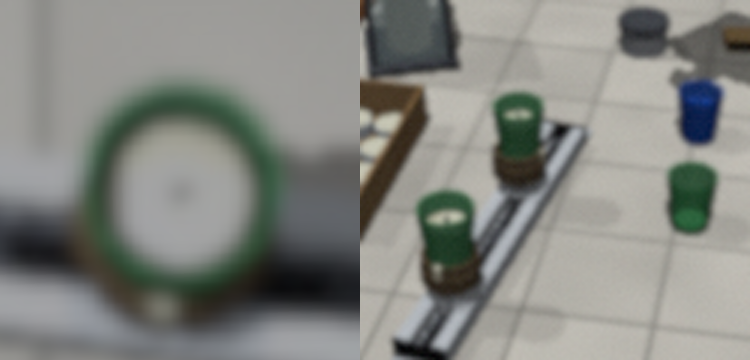

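View pics/endtop.png

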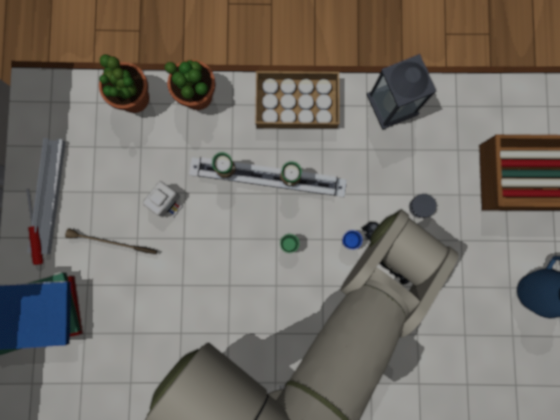

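```bash
python3 -c "
from rig import ctrl
print(ctrl.finish_job())"
```

```text
the job is handed in; nothing more can be done
None
```

I mounted the loose holder in the rail's free stretch and set the green candle votive upright in its dish. I handed the job in at about 34 s; it reported no verdict.

**Holder:** I centred it with two crossed grips and found the rail by a touch of about 2 N against its side. It went through the slot with no jam, then down to about 4.5 mm with roughly 7 N of spring force. I turned it about 90° clockwise and let it rise. The spring force followed the expected curve, so the lips were in the grooves. It read 8.2 mm just before release (about 8.5 mm is locked).

**Votive:** I also gripped it from two sides to centre it. I lowered it the last few millimetres in small steps until the force changed by about 2 N, then let go and moved clear.

**Last checks:**
- The cream line lay at -7.6°, against -7.8° for the rail, so the head is square across.
- The votive stands upright, its rim about 2 mm or less off the expected centre (6 mm allowed).
- The empty votive, set votive, snuffer, dispenser and tin look unmoved in the final pictures, though I did not measure them. The arm hid the matchbox in the top view; only part of it showed in the side view.
- The tool had picked up a tilt of about 0.9° by the end, well inside the limits. I did not measure the holder's height again after letting go.

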